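Load the buckle drying case, break the lid stay and shut the lid

ROBOT

A 7-joint arm with a two-finger parallel gripper is mounted at the origin on the work surface. World frame = base frame: x ahead of the robot, y to its left, z up, the work surface at z = 0. Lengths are in m, angles in rad, forces in N, time in s.
With the tool pointing down it reaches from about 0.4 to 0.875 m from the base axis. Payload 6.5 kg.
Tool frame: the origin (TCP) lies between the finger pads; the fingertips stand 25 mm ahead of it and the grasp point (between the pads) lies 6 mm ahead of it; z points along the fingers, y is the line along which they close (so a half turn about z gives the same grasp; the last joint's range is limited). The gripper opens to 85 mm and grips with 20 to 120 N. Pads are 22 mm wide; open, the fingers measure 114 mm over their backs; the gripper's body (76 mm by 85 mm) begins 54 mm behind the grasp point. The pads swing forward as they close: fully open they stand 13 mm farther back than shut.
Start: joints at [1.275, 0.536, -0.004, 1.538, 0.003, 1.067, -0.071], TCP at [0.148, -0.633, 0.256] pointing down, gripper open.
Joint ranges: [-2.7, 2.7], [-0.37, 2.16], [-1.27, 1.26], [0.24, 2.4], [-1.31, 4.45], [0.19, 1.91], [-2.76, 2.76]. Speed limits (rad/s): [2.39, 2.39, 3.14, 3.14, 3.14, 3.14, 3.14].

INTERFACE

Orientations are given as a unit quaternion [x, y, z, w].
In Python, from cell import state, camera, calibration, close_job, spot_in, landmark_of gives the robot as it stands.
- The arm moves only by the shell command python3 -m inch 'ROWS' [FORCE]. ROWS is JSON, a list of rows, each an object with "offset": the shift along the tool's x, y, z in units of 25 mm (1.0 is 25 mm), a list of three; "dr": the turn, a rotation vector about the tool's x, y, z in units of 5 degrees (1.0 is 5 degrees), a list of three; "fingers": the closure, from -1 (fully open) to 1 (shut), so that 0 is half open. In form: [{"offset": [tx, ty, tz], "dr": [rx, ry, rz], "fingers": fingers}, ...]. A call has 1 to 20 rows; each row is the pose to reach, as a shift and turn from the pose commanded when the call began, along the tool's axes at that moment; what a row does not reach only later rows make up. A row lasts 1/12 s, in which the tool goes at most 41.7 mm and 7.16 degrees, less where a joint would pass 70% of its speed; a pose out of reach is approached as far as the arm can. A call with a gripper value outside its range is refused whole. The fingers move at their own pace and stop on an object; FORCE is the grip in N (left out, the last holds). Time passes only in rows, so rows that repeat a pose let the fingers close. It gives the time, the measured TCP pose, the force, the opening and the grip force at its end, in the units of the state.
- state(): the state, without advancing time (a new reading comes with each control period).
- camera(name): name is "side" or "top" or "wrist"; returns (picture, depth): 384x512x3 uint8, red, green, blue; 384x512 float32, m along the optical axis (not along the pixel's ray), 0 where there is no reading.
- calibration(name): a dict with "mtx" (3x3 intrinsics, pixels), "rvec" (rotation vector, rad) and "tvec" (3), from world to camera coordinates, as OpenCV has them; the wrist camera has in their place "T_tool_cam" (4x4, takes a point from camera to tool coordinates, whose origin is the TCP and whose axes are the flange's). Camera axes: x right, y down, z forward; pixel columns grow to the right and rows downward; lengths in m; the calibration is good to about 2 mm. A picture is of the moment at which its call begins: read the wrist's pose just before it. calibration takes no time and is no camera call.
- close_job(): hands the job in; it is judged then, once.
Trained networks look in the newest picture that a camera, given by its name, has taken for a name from the list of things; names that differ only in an ending like _2 or _b are one class to them, and where a whole thing is asked for, a point or a joint stands for the part that bears it (a point fixed in the world has none). Each returns a list of dicts, best first, with "score" (0 to 1); they miss things now and then, are a little off and sometimes report something else, mostly with a low value. They report only what shows in the picture. A call takes as long as a camera call. They do not tell look-alikes from the thing itself.
- spot_in(thing, camera): "location" ([x, y, z] in m, in world coordinates, good to about 4 mm: the middle of the surface that is visible of it).
- landmark_of(thing, camera): "location" ([x, y, z] in m, in world coordinates, good to about 4 mm: a listed point, or the origin of a listed thing).
The state is a dict: "time_s": time; "joints": joint angles; "joint_vel": joint speeds; "effort": joint torques, N m; "tool_pos": TCP position; "orientation": TCP orientation; "force": force on the tool from outside, world axes, zero at the start; "ft_torque": the same for the moment, N m; "opening": finger opening in m; "finger_force": force on a finger pad.
Only numpy, scipy, OpenCV 4.12 (cv2) and the standard library are available. Lean on these libraries where they do the work, as an engineer would, in place of code of your own. Each camera call takes 0.05 s, during which the arm holds its last target. There are 200 camera calls.

TASK

Load the drying case: through the loading port in its clear guard, stand every painting block with its belt buckle upright in a turntable bay of its own, clicking the turntable round by its centre knob, and at the end click it on so that the bay at the port is empty and all the blocks are under the guard. Only then press the knee of the folding lid stay down to break it, and lower the lid gently until it is fully shut. Leave the other things on the table alone.

Things in the scene. Friction and masses are not known exactly. Their poses are not given: they have to be found in the camera images.
- block0: Wooden painting block, 42 x 42 mm and 30 mm tall, about 60 g, with a small brass belt buckle lying on its top (24 x 22 mm, 6 mm high, not to be gripped). All blocks are alike; three or all four are present. Origin at the centre of its underside, z up, x and y square to its sides. Starts upright on the 6 mm thick cork board.
- block1: Wooden painting block, 42 x 42 mm and 30 mm tall, about 60 g, with a small brass belt buckle lying on its top (24 x 22 mm, 6 mm high, not to be gripped). All blocks are alike; three or all four are present. Origin at the centre of its underside, z up, x and y square to its sides. Starts upright on the 6 mm thick cork board.
- block2: Wooden painting block, 42 x 42 mm and 30 mm tall, about 60 g, with a small brass belt buckle lying on its top (24 x 22 mm, 6 mm high, not to be gripped). All blocks are alike; three or all four are present. Origin at the centre of its underside, z up, x and y square to its sides. Starts upright on the 6 mm thick cork board.
- block3: Wooden painting block, 42 x 42 mm and 30 mm tall, about 60 g, with a small brass belt buckle lying on its top (24 x 22 mm, 6 mm high, not to be gripped). All blocks are alike; three or all four are present. Origin at the centre of its underside, z up, x and y square to its sides. Starts upright on the 6 mm thick cork board.
- case: Square wooden drying case, fixed to the table: 260 mm along its x (-135 to +125 mm), 250 mm along its y (-125 to +125), rim 95 mm above the table, walls 10 mm. Origin on the table under the turntable's axis, z up; yaw within 0.12 rad of the world's. Inside is a turntable of radius 112 mm, floor 30 mm above the table. Lid hinged on the -y edge, folding stay outside the +x end.
- port (a point): Loading port: centre of the bay at the port, on the turntable floor, 75 mm from its axis on the case's -x side, 30 mm above the table; axes as the case. Clear guard plates, 80 to 84 mm above the table, cover all but a slot from the -x wall to x = +66 mm, y = -64 to +64 mm in the case: only this bay and the knob can be reached. Keep the fingers in the slot, opened to 60 mm or less.
- turntable_axis (a point): Point on the turntable's axis at its floor, 30 mm above the table; it turns with the turntable. Its x axis points along the centre line of a bay; the six bays are centred 75 mm from the axis at every 60 deg of it, parted by radial ribs 4 mm thick and 8 mm high.
- knob_grip (a point): Centre of the turntable's knob, 74 mm above the table, turning with it. The knob is an upright bar 44 mm long along this point's x axis, 12 mm thick, 54 to 88 mm above the table, on a hub of 18 mm radius from the floor to 54 mm. Pinch it across its thickness from above and twist.
- turntable (a joint): Turntable angle in rad, counterclockwise from above positive, free to go one turn (six clicks) either way. A detent holds it at every multiple of 1.047 rad (60 deg), where a bay stands at the port; released within about 0.4 rad of one it clicks home by itself. Detent torque 0.09 N m. Starts at 0, all bays empty.
- lid (a joint): Lid angle in rad: 0 as it starts, wide open (leaning back 16 deg past upright), 1.85 fully shut. Stiff hinge of 0.65 N m: once the stay is broken the lid stays wherever it is left and must be pushed down all the way (a few newtons near its edge). While the stay is locked the lid cannot be closed.
- hinge_line (a point): Point on the lid's hinge axis, which runs along the case's x axis: y = -125 mm in the case, 95 mm above the table. Axes as the case.
- lid_edge (a point): Middle of the lid's free edge, on the outer face, 250 mm from the hinge. The lid is a board 260 mm (along the hinge, -135 to +125 mm along the case's x) x 250 x 10 mm; this point's z axis points out of the outer face, which faces -y while the lid is open and up when shut. The lid swings about the hinge line.
- knee_pin (a point): Middle of the knee pin: a level steel pin of 14 mm diameter along the case's x at the stay's knee, free from 138 to 169 mm along the case's x (this point at 155). It swings on a link of 109 mm about a pivot at y = +5 mm of the case, 83 mm above the table; the other link goes to the lid. Pressing it down 25 mm, which takes less than 8 N, breaks the stay; the lid comes forward a little.
- knee (a joint): Fold of the stay's knee in rad: 0 as it starts, locked against its stop just past straight; straight at 0.12; grows as the pin goes down (about 0.6 with the pin 25 mm down); about 3.1 when the lid is shut. It stays as it is left.
- board: Cork painting board, 260 x 260 x 6 mm, fixed flat on the table. Origin at the centre of its underside.
- varnish: Bystander: varnish jar, 60 mm diameter, 85 mm tall. Origin under its centre.
- tape: Bystander: roll of black tape lying flat, 64 mm diameter, 22 mm high. Origin under its centre.
- mallet: Bystander: hammer with a wooden handle, lying on the table. Origin near its middle.
- brush: Bystander: brush lying on the table. Origin near its middle.
- thread: Bystander: spool of thread, 32 mm diameter, 30 mm tall. Origin under its centre.
- water_cup: Bystander: white cup, 68 mm diameter, 75 mm tall. Origin under its centre.
- weight: Bystander: brass weight, 44 mm diameter, 35 mm tall. Origin under its centre.
There are look-alikes about, which are no part of the job. Leave any green or pink look-alike of the block0 alone.

How it is judged:
By the outcome, as a careful person would: the job done as asked, in the order asked, and still so for the second after the job is handed in, with the robot touching nothing.
Of block0, block1, block2, block3 only 3 to 4 are there at a start; the rules pass over those that are not, and their reading is None.
At some moment in a run one of block0, block1, block2, block3 may be knocked a few centimetres aside while the robot is not near it.
Once in a run the grip may slacken for a moment while it holds something.
It also fails if it takes over 210 s, if anything falls off the work surface, if the arm or the gripper's body presses on something with over 40 N, if the wrist force passes 120 N, or if a joint passes its speed limit or range.

## Working session

There is one attempt and no reset: what is moved stays moved. The work goes in short steps, Python scripts to look and compute and a shell command to move; the robot and the scene stay as the last step left them, time stands still between calls to the robot, and variables do not carry over. Pictures are saved under pics/ and viewed, at most 14 in all, crops included, and the job is handed in when it is done.

```bash
ls; mkdir -p pics; python3 - <<'E'
from cell import *
import cv2,numpy as np
s=state();print({k:np.round(v,3) for k,v in s.items()})
for n in("top","side"):
    im,d=camera(n);cv2.imwrite(f"pics/{n}0.png",im[:,:,::-1])
    for t in("block0","case","port","turntable_axis","knob_grip","lid_edge","knee_pin","board","varnish"):
        try:print(n,t,[(np.round(r["location"],3).tolist(),round(r["score"],2)) for r in landmark_of(t,n)[:8]])
        except Exception as e:print(n,t,e)
    c=calibration(n);R=cv2.Rodrigues(np.array(c["rvec"]))[0];print(c["mtx"],"cam pos",-R.T@np.ravel(c["tvec"]))
print(calibration("wrist"))
E
```

```text
pics
{'time_s': np.float64(0.0), 'joints': array([ 1.275,  0.537, -0.004,  1.539,  0.003,  1.067, -0.071]), 'joint_vel': array([-0.002,  0.001,  0.002,  0.001, -0.001, -0.   , -0.001]), 'effort': array([-0.0000e+00, -5.8341e+01,  1.0480e+00, -2.5910e+01,  1.2000e-02,
        1.0000e-02, -0.0000e+00]), 'tool_pos': array([ 0.148, -0.632,  0.255]), 'orientation': array([ 0.993,  0.115, -0.   , -0.001]), 'force': array([ 0.295, -0.324,  0.573]), 'ft_torque': array([-0.005,  0.016,  0.012]), 'finger_force': np.float64(0.0), 'opening': np.float64(0.085)}
top block0 [([0.594, 0.246, 0.004], 0.61), ([0.44, 0.244, 0.006], 0.6), ([0.317, 0.558, 0.005], 0.56), ([0.449, 0.367, 0.009], 0.51), ([0.398, 0.505, 0.004], 0.46), ([0.313, 0.132, -0.004], 0.46), ([0.227, 0.298, 0.002], 0.39)]
top case [([0.518, -0.072, -0.0], 0.92)]
top port [([0.441, -0.082, 0.027], 0.87), ([0.294, 0.404, 0.001], 0.56)]
top turntable_axis [([0.519, -0.075, 0.028], 0.82), ([0.68, -0.135, 0.158], 0.46)]
top knob_grip [([0.512, -0.075, 0.073], 0.77)]
top lid_edge [([0.517, -0.075, -0.0], 0.61), ([0.529, -0.276, 0.331], 0.5
[... 1107 characters left out ...]
02], 0.32)]
[[476.27721625   0.         251.44574535]
 [  0.         476.27721625 189.50020783]
 [  0.           0.           1.        ]] cam pos [0.41465121 1.28542951 1.07276436]
{'mtx': array([[264.6692454 ,   0.        , 257.59882093],
       [  0.        , 264.6692454 , 193.1175482 ],
       [  0.        ,   0.        ,   1.        ]]), 'T_tool_cam': array([[-5.64256709e-05, -9.54763195e-01, -2.97367178e-01,
         7.66388376e-02],
       [ 9.99999432e-01,  2.62505200e-04, -1.03258182e-03,
         3.75017194e-05],
       [ 1.06393155e-03, -2.97367068e-01,  9.54762638e-01,
        -1.18370277e-01],
       [ 0.00000000e+00,  0.00000000e+00,  0.00000000e+00,
         1.00000000e+00]])}
```

View pictures.

```bash
python3 - <<'E'
import cv2,numpy as np
a=cv2.imread("pics/top0.png");b=cv2.imread("pics/side0.png")
cv2.imwrite("pics/t1.png",cv2.resize(a,(800,600),interpolation=cv2.INTER_CUBIC));cv2.imwrite("pics/s1.png",cv2.resize(b,(800,600),interpolation=cv2.INTER_CUBIC))
E
```

```text
(no output)
```

View pics/t1.png

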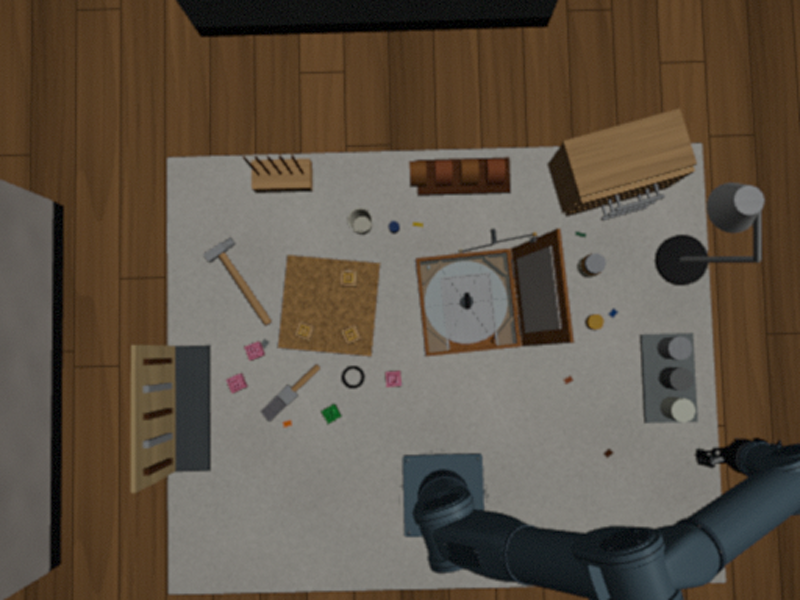

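View pics/s1.png

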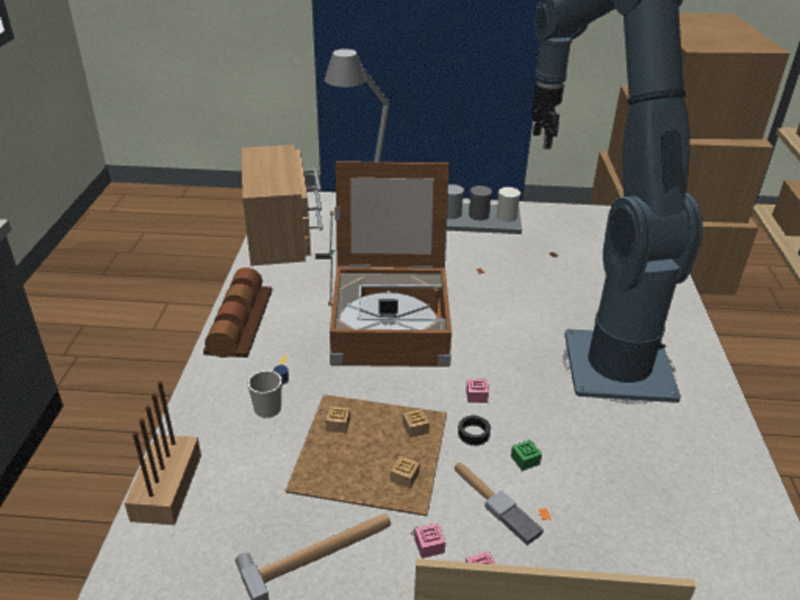

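```bash
cat > h.py <<'E'
from cell import *
import cv2,numpy as np
from scipy.spatial.transform import Rotation as Ro
def pose():
    s=state();return np.array(s["tool_pos"]),Ro.from_quat(s["orientation"])
def down(yaw): # tool z down, tool x at world angle yaw
    return Ro.from_euler('z',yaw)*Ro.from_euler('x',np.pi)
def go(x,y,z,R=None,fr=None):
    p,R0=fr or pose();R=R0 if R is None else (down(R) if np.isscalar(R) else R)
    print("offset",np.round(R0.inv().apply(np.array([x,y,z])-p)/.025,2).tolist(),"dr",np.round(np.degrees((R0.inv()*R).as_rotvec())/5,2).tolist())
    return np.array([x,y,z]),R
def yaw():
    v=pose()[1].apply([1,0,0]);return np.arctan2(v[1],v[0])
def wrist():
    p,R=pose();im,d=camera("wrist");c=calibration("wrist");K=c["mtx"];T=c["T_tool_cam"]
    v,u=np.mgrid[:384,:512];P=np.dstack([(u-K[0,2])/K[0,0]*d,(v-K[1,2])/K[1,1]*d,d])
    W=(P@T[:3,:3].T+T[:3,3])@R.as_matrix().T+p;W[d==0]=np.nan
    return im,W
def ext(n):
    im,d=camera(n);c=calibration(n);K=c["mtx"];M=cv2.Rodrigues(np.array(c["rvec"]))[0];t=np.ravel(c["tvec"])
    v,u=np.mgrid[:384,:512];P=np.dstack([(u-K[0,2])/K[0,0]*d,(v-K[1,2])/K[1,1]*d,d])
    W=(P-t)@M;W[d==0]=np.nan
    return im,W
def st():
    s=state();print("t",round(s["time_s"],2),"p",np.round(s["tool_pos"],4),"yaw",round(yaw(),3),"q",np.round(s["joints"],2),"F",np.round(s["force"],1),"open",round(s["opening"],4),"ff",round(s["finger_force"],1))
E
python3 - <<'E'
from h import *
f=go(.34,-.30,.42);go(.46,.28,.30,fr=f);st()
E
```

```text
offset [10.51, -11.22, -6.55] dr [0.0, 0.0, 0.0]
offset [9.96, -21.5, 4.8] dr [0.0, 0.0, 0.0]
t 1.0 p [ 0.1481 -0.6329  0.2563] yaw 0.23 q [ 1.27  0.54 -0.    1.54  0.    1.07 -0.07] F [-0.2  0.2  0. ] open 0.0853 ff 0.0
```

```bash
python3 -m inch '[{"offset":[0,0,-6.5],"dr":[0,0,0],"fingers":-1},{"offset":[0,0,-6.5],"dr":[0,0,0],"fingers":-1},{"offset":[0,0,-6.5],"dr":[0,0,0],"fingers":-1},{"offset":[0,0,-6.5],"dr":[0,0,0],"fingers":-1},{"offset":[10.5,-11.2,-6.5],"dr":[0,0,0],"fingers":-1},{"offset":[10.5,-11.2,-6.5],"dr":[0,0,0],"fingers":-1},{"offset":[10.5,-11.2,-6.5],"dr":[0,0,0],"fingers":-1},{"offset":[10.5,-11.2,-6.5],"dr":[0,0,0],"fingers":-1},{"offset":[10.5,-11.2,-6.5],"dr":[0,0,0],"fingers":-1},{"offset":[10.5,-11.2,-6.5],"dr":[0,0,0],"fingers":-1},{"offset":[10.5,-11.2,-6.5],"dr":[0,0,0],"fingers":-1},{"offset":[10.5,-11.2,-6.5],"dr":[0,0,0],"fingers":-1},{"offset":[10.5,-11.2,-6.5],"dr":[0,0,0],"fingers":-1},{"offset":[10.5,-11.2,-6.5],"dr":[0,0,0],"fingers":-1},{"offset":[10.5,-11.2,-6.5],"dr":[0,0,0],"fingers":-1}]' 40; python3 -c "
from h import *
st();go(.46,.28,.30)"
```

```text
time_s: 2.25
tool_pos: [0.3418, -0.2974, 0.4193]
orientation: [0.993, 0.118, 0.001, 0.0]
force: [-0.6, -0.5, -0.0]
opening: 0.0856
finger_force: 0.0
t 2.25 p [ 0.3418 -0.2974  0.4193] yaw 0.237 q [ 0.85  0.06 -0.25  1.79  0.01  1.29 -0.73] F [-0.6 -0.5 -0. ] open 0.0856 ff 0.0
offset [10.0, -21.35, 4.77] dr [0.0, 0.0, 0.0]
```

```bash
python3 -m inch '[{"offset":[8.3,-7.8,0],"dr":[0,0,0],"fingers":-1},{"offset":[8.3,-7.8,0],"dr":[0,0,0],"fingers":-1},{"offset":[8.3,-7.8,0],"dr":[0,0,0],"fingers":-1},{"offset":[8.3,-7.8,0],"dr":[0,0,0],"fingers":-1},{"offset":[8.3,-7.8,0],"dr":[0,0,0],"fingers":-1},{"offset":[8.3,-7.8,0],"dr":[0,0,0],"fingers":-1},{"offset":[8.3,-7.8,0],"dr":[0,0,0],"fingers":-1},{"offset":[8.3,-7.8,0],"dr":[0,0,0],"fingers":-1},{"offset":[8.3,-7.8,0],"dr":[0,0,0],"fingers":-1}]'; python3 -c "
from h import *
st()
im,W=wrist();np.save('case.npy',W);cv2.imwrite('pics/w1.png',cv2.resize(im[:,:,::-1],(800,600)))
for t in('turntable_axis','knob_grip','port','lid_edge','knee_pin','case','hinge_line'):print(t,[(np.round(r['location'],3).tolist(),round(r['score'],2)) for r in landmark_of(t,'wrist')[:2]])
go(.46,.28,.30)"
```

```text
time_s: 3.0
tool_pos: [0.4981, -0.063, 0.4185]
orientation: [0.993, 0.116, -0.0, -0.0]
force: [-0.5, -1.9, -0.1]
opening: 0.0853
finger_force: 0.0
t 3.0 p [ 0.4981 -0.063   0.4185] yaw 0.232 q [ 0.48  0.18 -0.51  1.68  0.09  1.31 -1.38] F [-0.5 -1.9 -0.1] open 0.0853 ff 0.0
turntable_axis [([0.517, -0.072, 0.026], 0.91)]
knob_grip [([0.519, -0.073, 0.076], 0.95), ([0.448, -0.084, 0.03], 0.66)]
port [([0.448, -0.083, 0.03], 0.67)]
lid_edge []
knee_pin [([0.683, -0.14, 0.16], 0.97)]
case [([0.518, -0.076, -0.001], 0.9)]
hinge_line [([0.53, -0.199, 0.094], 0.62), ([0.522, -0.07, 0.074], 0.36)]
offset [1.66, -13.75, 4.75] dr [0.0, 0.0, 0.0]
```

View pics/w1.png

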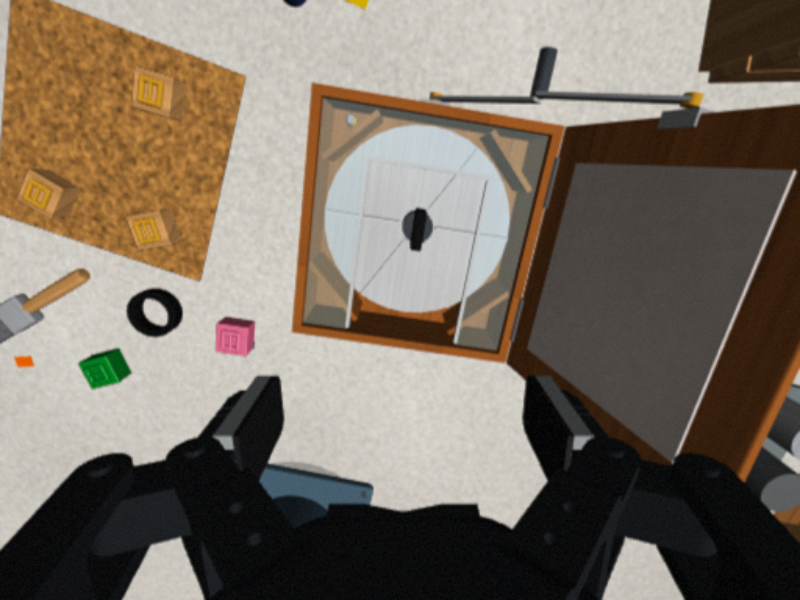

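```bash
cat >> h.py <<'E'
def rect(W,lo,hi,c,r):
    m=(W[...,2]>lo)&(W[...,2]<hi)&(np.hypot(W[...,0]-c[0],W[...,1]-c[1])<r)
    P=W[m][:,:2].astype(np.float32);q=cv2.minAreaRect(P*1000);return len(P),np.round(q[0],1),np.round(q[1],1),round(q[2],1)
E
python3 - <<'E'
from h import *
W=np.load('case.npy')
print("rim",rect(W,.088,.1,(.518,-.075),.195))
im,d=None,None
for c in((.594,.246),(.44,.244),(.449,.367)):print(rect(W,.030,.039,c,.04),rect(W,.030,.046,c,.04))
# knob top
print("knob",rect(W,.0855,.092,(.518,-.075),.03))
m=(np.hypot(W[...,0]-.683,W[...,1]+.14)<.05)&(W[...,2]>.13);print("pin",np.nanmin(W[m],0),np.nanmax(W[m],0),np.nanmedian(W[m],0))
go(.50,.30,.20,np.radians(13))
E
```

```text
rim (4799, array([518.3, -75.6]), array([272. , 252.6]), 4.4)
(480, array([591.3, 242.3]), array([42.7, 41.8]), 87.1) (705, array([591.3, 242.3]), array([42.7, 41.8]), 87.1)
(355, array([437.5, 238.6]), array([41.9, 42.9]), 24.0) (533, array([437.5, 238.6]), array([41.9, 42.9]), 24.0)
(415, array([451.3, 364.6]), array([43.2, 43. ]), 69.5) (617, array([451.3, 364.6]), array([43.2, 43. ]), 69.5)
knob (185, array([518.1, -74.3]), array([43.6, 11.9]), 4.7)
pin [ 0.65074788 -0.18557146  0.13013097] [ 0.69256921 -0.1021077   0.19871914] [ 0.66115649 -0.13903022  0.16274895]
offset [3.4, -14.17, 8.75] dr [0.01, -0.0, 0.01]
```

Candidates in w1.png: the wood-coloured ones on the cork at (155,92), (45,192) and (152,230) fit the description. The pink one at (235,337) and the green one at (105,368) lie on the table and are look-alikes, and so are the other pinks in the top view. I'll confirm this in a close crop.

```bash
python3 -m inch '[{"offset":[2.5,-14.2,4.5],"dr":[0,0,0],"fingers":-0.32},{"offset":[2.5,-14.2,4.5],"dr":[0,0,0],"fingers":-0.32},{"offset":[2.5,-14.2,4.5],"dr":[0,0,0],"fingers":-0.32},{"offset":[2.5,-14.2,4.5],"dr":[0,0,0],"fingers":-0.32},{"offset":[2.5,-14.2,4.5],"dr":[0,0,0],"fingers":-0.32},{"offset":[2.5,-14.2,4.5],"dr":[0,0,0],"fingers":-0.32},{"offset":[2.5,-14.2,4.5],"dr":[0,0,0],"fingers":-0.32},{"offset":[2.5,-14.2,4.5],"dr":[0,0,0],"fingers":-0.32},{"offset":[2.5,-14.2,4.5],"dr":[0,0,0],"fingers":-0.32},{"offset":[2.5,-14.2,4.5],"dr":[0,0,0],"fingers":-0.32},{"offset":[2.5,-14.2,4.5],"dr":[0,0,0],"fingers":-0.32},{"offset":[2.5,-14.2,4.5],"dr":[0,0,0],"fingers":-0.32}]'; cat >> h.py <<'E'
def blocks():
    im,W=wrist();out=[]
    for r in spot_in("block0","wrist"):
        l=r["location"]
        if abs(l[0]-.52)<.16 and abs(l[1]-.297)<.16:
            n,c,s,a=rect(W,.030,.046,l,.036)
            if n>100:
                a=(a+45)%90-45;print("block",c,s,"yaw deg",round(a,1),"score",round(r["score"],2))
    return im,W
E
python3 -c "
from h import *
im,W=blocks();st();cv2.imwrite('pics/w2.png',cv2.resize(im[:280,:,::-1],(800,438)))
go(.5913,.2423,.12,np.radians(-2.9));go(.5913,.2423,.039,np.radians(-2.9))"
```

```text
time_s: 4.4
tool_pos: [0.4777, 0.296, 0.3061]
orientation: [0.993, 0.115, -0.0, 0.0]
force: [0.6, -0.7, -0.3]
opening: 0.057
finger_force: 0.0
block [591.6 242.9] [42.1 42.1] yaw deg -2.8 score 0.97
block [451.7 365.2] [41.9 42. ] yaw deg -21.0 score 0.92
block [437.8 239.1] [42.5 42. ] yaw deg 23.5 score 0.77
t 4.5 p [0.4785 0.2948 0.3066] yaw 0.227 q [-0.12  0.41 -0.67  1.69  0.28  1.14 -2.22] F [ 0.7 -0.   0.6] open 0.0566 ff 0.0
offset [3.92, 3.05, 7.47] dr [0.01, -0.01, 3.18]
offset [3.92, 3.05, 10.71] dr [0.01, -0.01, 3.18]
```

View pics/w2.png

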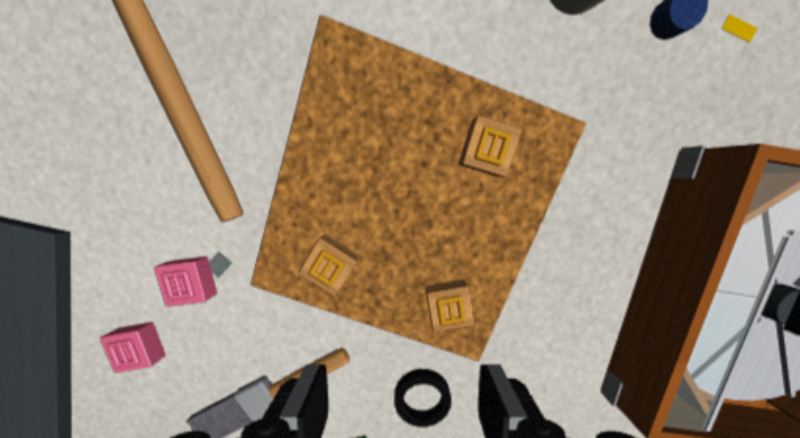

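The three wooden blocks carry brass buckles and stand on the cork at (490,146), (328,265) and (450,307). The pink ones are off the board. I'll pick the far block first.

```bash
python3 -m inch '[{"offset":[3.92,3.05,4],"dr":[0,0,3.18],"fingers":-0.32},{"offset":[3.92,3.05,6],"dr":[0,0,3.18],"fingers":-0.32},{"offset":[3.92,3.05,7.5],"dr":[0,0,3.18],"fingers":-0.32},{"offset":[3.92,3.05,7.5],"dr":[0,0,3.18],"fingers":-0.32},{"offset":[3.92,3.05,7.5],"dr":[0,0,3.18],"fingers":-0.32},{"offset":[3.92,3.05,7.5],"dr":[0,0,3.18],"fingers":-0.32},{"offset":[3.92,3.05,7.5],"dr":[0,0,3.18],"fingers":-0.32},{"offset":[3.92,3.05,8.5],"dr":[0,0,3.18],"fingers":-0.32},{"offset":[3.92,3.05,9.5],"dr":[0,0,3.18],"fingers":-0.32},{"offset":[3.92,3.05,10.2],"dr":[0,0,3.18],"fingers":-0.32},{"offset":[3.92,3.05,10.7],"dr":[0,0,3.18],"fingers":-0.32},{"offset":[3.92,3.05,10.7],"dr":[0,0,3.18],"fingers":-0.32},{"offset":[3.92,3.05,10.7],"dr":[0,0,3.18],"fingers":-0.1},{"offset":[3.92,3.05,10.7],"dr":[0,0,3.18],"fingers":0.3},{"offset":[3.92,3.05,10.7],"dr":[0,0,3.18],"fingers":0.3},{"offset":[3.92,3.05,10.7],"dr":[0,0,3.18],"fingers":0.3},{"offset":[3.92,3.05,10.7],"dr":[0,0,3.18],"fingers":0.3},{"offset":[3.92,3.05,10.7],"dr":[0,0,3.18],"fingers":0.3}]' 50; python3 -c "
from h import *
st();y=.08
f=go(.5913,.2423,.17);g=go(.4434,-.0802,.17,y);go(.4434,-.0802,.064,y)"
```

```text
time_s: 6.0
tool_pos: [0.5915, 0.2453, 0.0408]
orientation: [1.0, -0.024, 0.001, -0.001]
force: [-1.7, -1.1, 8.0]
opening: 0.041
finger_force: 52.2
t 6.0 p [0.5915 0.2453 0.0408] yaw -0.048 q [-0.17  0.84 -0.43  1.65  0.48  0.75 -2.45] F [-1.7 -1.1  8. ] open 0.041 ff 52.2
offset [0.01, 0.11, -5.17] dr [0.0, 0.0, 0.0]
offset [-5.28, 13.28, -5.2] dr [-0.01, -0.03, -1.47]
offset [-5.29, 13.29, -0.96] dr [-0.01, -0.03, -1.47]
```

```bash
python3 -m inch '[{"offset":[0,0,-1],"dr":[0,0,0],"fingers":0.3},{"offset":[0,0,-2.5],"dr":[0,0,0],"fingers":0.3},{"offset":[0,0,-4],"dr":[0,0,0],"fingers":0.3},{"offset":[0,0,-5.2],"dr":[0,0,0],"fingers":0.3},{"offset":[-5.3,13,-5.2],"dr":[0,0,-1.47],"fingers":0.3},{"offset":[-5.3,13,-5.2],"dr":[0,0,-1.47],"fingers":0.3},{"offset":[-5.3,13,-5.2],"dr":[0,0,-1.47],"fingers":0.3},{"offset":[-5.3,13,-5.2],"dr":[0,0,-1.47],"fingers":0.3},{"offset":[-5.3,13,-5.2],"dr":[0,0,-1.47],"fingers":0.3},{"offset":[-5.3,13,-5.2],"dr":[0,0,-1.47],"fingers":0.3},{"offset":[-5.3,13,-5.2],"dr":[0,0,-1.47],"fingers":0.3},{"offset":[-5.3,13,-5.2],"dr":[0,0,-1.47],"fingers":0.3},{"offset":[-5.3,13,-5.2],"dr":[0,0,-1.47],"fingers":0.3},{"offset":[-5.3,13,-5.2],"dr":[0,0,-1.47],"fingers":0.3},{"offset":[-5.3,13,-5.2],"dr":[0,0,-1.47],"fingers":0.3},{"offset":[-5.3,13,-5.2],"dr":[0,0,-1.47],"fingers":0.3},{"offset":[-5.3,13,-5.2],"dr":[0,0,-1.47],"fingers":0.3}]'; python3 -c "
from h import *
st();im,W=wrist();st();y=.08
cv2.imwrite('pics/w3.png',cv2.resize(im[:,:,::-1],(640,480)))
go(.4434,-.0802,.064,y)"
```

```text
time_s: 7.42
tool_pos: [0.4433, -0.0722, 0.1692]
orientation: [0.999, 0.041, 0.001, -0.0]
force: [0.2, 0.3, -0.8]
opening: 0.0415
finger_force: 51.2
t 7.42 p [ 0.4433 -0.0722  0.1692] yaw 0.083 q [ 0.55  0.39 -0.58  2.1   0.32  0.73 -1.72] F [ 0.2  0.3 -0.8] open 0.0415 ff 51.2
t 7.47 p [ 0.4432 -0.0722  0.1691] yaw 0.083 q [ 0.55  0.39 -0.58  2.1   0.32  0.73 -1.72] F [-0.5  1.  -1.5] open 0.0412 ff 51.2
offset [-0.02, 0.32, 4.2] dr [-0.01, -0.01, 0.04]
```

View pics/w3.png

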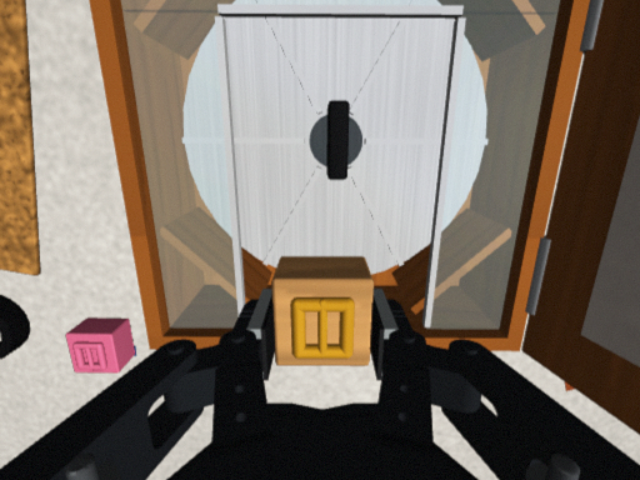

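```bash
python3 -m inch '[{"offset":[0,0.32,0],"dr":[0,0,0],"fingers":0.3},{"offset":[0,0.32,1],"dr":[0,0,0],"fingers":0.3},{"offset":[0,0.32,2],"dr":[0,0,0],"fingers":0.3},{"offset":[0,0.32,2.8],"dr":[0,0,0],"fingers":0.3},{"offset":[0,0.32,3.4],"dr":[0,0,0],"fingers":0.3},{"offset":[0,0.32,3.8],"dr":[0,0,0],"fingers":0.3},{"offset":[0,0.32,4.0],"dr":[0,0,0],"fingers":0.3},{"offset":[0,0.32,4.1],"dr":[0,0,0],"fingers":0.3},{"offset":[0,0.32,4.1],"dr":[0,0,0],"fingers":0.3},{"offset":[0,0.32,4.1],"dr":[0,0,0],"fingers":0.3}]'; python3 -c "
from h import *
st()"
```

```text
time_s: 8.3
tool_pos: [0.4436, -0.0817, 0.0669]
orientation: [0.999, 0.04, 0.001, 0.0]
force: [-0.1, 0.1, -1.2]
opening: 0.0411
finger_force: 51.3
t 8.3 p [ 0.4436 -0.0817  0.0669] yaw 0.081 q [ 0.44  0.58 -0.44  2.14  0.49  0.51 -1.86] F [-0.1  0.1 -1.2] open 0.0411 ff 51.3
```

```bash
python3 -m inch '[{"offset":[0,0,0.08],"dr":[0,0,0],"fingers":0.3},{"offset":[0,0,0.08],"dr":[0,0,0],"fingers":0.3},{"offset":[0,0,0.08],"dr":[0,0,0],"fingers":-0.1},{"offset":[0,0,0.08],"dr":[0,0,0],"fingers":-0.2},{"offset":[0,0,0.08],"dr":[0,0,0],"fingers":-0.2},{"offset":[0,0,-0.6],"dr":[0,0,0],"fingers":-0.2},{"offset":[0,0,-1.6],"dr":[0,0,0],"fingers":-0.2},{"offset":[0,0,-2.8],"dr":[0,0,0],"fingers":-0.1},{"offset":[0,0,-4],"dr":[0,0,0],"fingers":0.1},{"offset":[0,0,-4],"dr":[0,0,0],"fingers":0.1}]'; python3 -c "
from h import *
st();im,W=wrist()
print(rect(W,.058,.075,(.4434,-.0802),.04),rect(W,.0855,.092,(.518,-.074),.03))
go(.5181,-.0743,.13,.082);go(.5181,-.0743,.081,.082)"
```

```text
time_s: 9.13
tool_pos: [0.446, -0.0818, 0.1708]
orientation: [0.999, 0.04, 0.004, 0.001]
force: [1.3, -0.3, -0.8]
opening: 0.0381
finger_force: 0.0
t 9.13 p [ 0.446  -0.0818  0.1708] yaw 0.081 q [ 0.57  0.39 -0.58  2.09  0.32  0.74 -1.71] F [ 1.3 -0.3 -0.8] open 0.0381 ff 0.0
(1993, array([445.3, -81.3]), array([41.6, 42. ]), 4.5) (1011, array([518.9, -74.7]), array([43.1, 11.8]), 4.0)
offset [2.93, -0.07, 1.57] dr [0.02, -0.06, -0.02]
offset [2.92, -0.08, 3.53] dr [0.02, -0.06, -0.02]
```

```bash
python3 -m inch '[{"offset":[1.5,0,0],"dr":[0,0,0],"fingers":0.1},{"offset":[2.94,-0.07,0],"dr":[0,0,0],"fingers":0.1},{"offset":[2.94,-0.07,1],"dr":[0,0,0],"fingers":0.1},{"offset":[2.94,-0.07,2],"dr":[0,0,0],"fingers":0.1},{"offset":[2.94,-0.07,2.8],"dr":[0,0,0],"fingers":0.1},{"offset":[2.94,-0.07,3.4],"dr":[0,0,0],"fingers":0.1},{"offset":[2.94,-0.07,3.4],"dr":[0,0,0],"fingers":0.1},{"offset":[2.94,-0.07,3.4],"dr":[0,0,0],"fingers":0.1},{"offset":[2.94,-0.07,3.4],"dr":[0,0,0],"fingers":0.9},{"offset":[2.94,-0.07,3.4],"dr":[0,0,0],"fingers":0.9},{"offset":[2.94,-0.07,3.4],"dr":[0,0,0],"fingers":0.9},{"offset":[2.94,-0.07,3.4],"dr":[0,0,0],"fingers":0.9},{"offset":[2.94,-0.07,3.4],"dr":[0,0,0],"fingers":0.9},{"offset":[2.94,-0.07,3.4],"dr":[0,0,0],"fingers":0.9}]' 40; python3 -c "
from h import *
st()"
```

```text
time_s: 10.35
tool_pos: [0.5169, -0.075, 0.0823]
orientation: [0.999, 0.04, 0.001, 0.001]
force: [-0.1, -4.2, 7.0]
opening: 0.0115
finger_force: 41.8
t 10.35 p [ 0.5169 -0.075   0.0823] yaw 0.08 q [ 0.42  0.64 -0.47  1.96  0.47  0.65 -1.84] F [-0.1 -4.2  7. ] open 0.0115 ff 41.8
```

```bash
python3 -m inch '[{"offset":[0,0,-0.1],"dr":[0,0,-0.5],"fingers":0.9},{"offset":[0,0,-0.1],"dr":[0,0,-1.5],"fingers":0.9},{"offset":[0,0,-0.1],"dr":[0,0,-2.5],"fingers":0.9},{"offset":[0,0,-0.1],"dr":[0,0,-3.5],"fingers":0.9},{"offset":[0,0,-0.1],"dr":[0,0,-4.5],"fingers":0.9},{"offset":[0,0,-0.1],"dr":[0,0,-5.5],"fingers":0.9},{"offset":[0,0,-0.1],"dr":[0,0,-6.5],"fingers":0.9},{"offset":[0,0,-0.1],"dr":[0,0,-7.5],"fingers":0.9},{"offset":[0,0,-0.1],"dr":[0,0,-8.5],"fingers":0.9},{"offset":[0,0,-0.1],"dr":[0,0,-9.5],"fingers":0.9},{"offset":[0,0,-0.1],"dr":[0,0,-10.5],"fingers":0.9},{"offset":[0,0,-0.1],"dr":[0,0,-11.5],"fingers":0.9},{"offset":[0,0,-0.1],"dr":[0,0,-12],"fingers":0.9},{"offset":[0,0,-0.1],"dr":[0,0,-12],"fingers":0.9}]'; python3 -c "
from h import *
st()"
```

```text
time_s: 11.52
tool_pos: [0.5177, -0.0764, 0.0827]
orientation: [0.845, 0.535, 0.001, 0.001]
force: [10.4, -5.5, -22.3]
opening: 0.0112
finger_force: 43.2
t 11.52 p [ 0.5177 -0.0764  0.0827] yaw 1.128 q [ 0.61  0.71 -0.72  1.95  0.69  0.74 -0.97] F [ 10.4  -5.5 -22.3] open 0.0112 ff 43.2
```

```bash
python3 -m inch '[{"offset":[0,0,0],"dr":[0,0,0],"fingers":0.3},{"offset":[0,0,0],"dr":[0,0,0],"fingers":0.1},{"offset":[0,0,0],"dr":[0,0,0],"fingers":0.1},{"offset":[0,0,-1.5],"dr":[0,0,0],"fingers":0.1},{"offset":[0,0,-3],"dr":[0,0,0],"fingers":0.1},{"offset":[0,0,-5],"dr":[0,0,0],"fingers":0.1},{"offset":[0,0,-6],"dr":[0,0,0],"fingers":0}]'; python3 -c "
from h import *
st();im,W=wrist();np.save('w4.npy',W);cv2.imwrite('pics/w4.png',cv2.resize(im[:,:,::-1],(512,384)))
print(rect(W,.0855,.092,(.518,-.074),.03));st()
go(.47,.24,.30)"
```

```text
time_s: 12.1
tool_pos: [0.5163, -0.0729, 0.2367]
orientation: [0.845, 0.535, 0.001, 0.0]
force: [2.1, -1.2, 0.0]
opening: 0.0427
finger_force: 0.0
t 12.1 p [ 0.5163 -0.0729  0.2367] yaw 1.129 q [ 0.75  0.5  -0.9   1.86  0.46  1.01 -0.79] F [ 2.1 -1.2  0. ] open 0.0427 ff 0.0
(444, array([518.9, -74.6]), array([43.7, 10.7]), 64.7)
t 12.15 p [ 0.5196 -0.0725  0.2423] yaw 1.13 q [ 0.75  0.49 -0.91  1.85  0.46  1.01 -0.78] F [3.5 0.9 4.7] open 0.0432 ff 0.0
offset [10.46, -7.11, -2.34] dr [0.0, 0.0, 0.0]
```

View pics/w4.png

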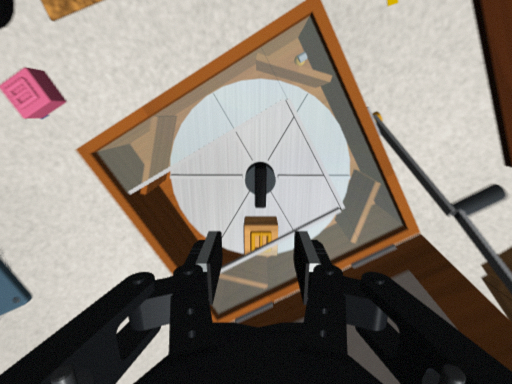

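The turntable clicked 60° and the block at (261,237) stands under the guard edge. Next, the board.

```bash
python3 -m inch '[{"offset":[10.4,-7.1,-2.3],"dr":[0,0,0],"fingers":-0.32},{"offset":[10.4,-7.1,-2.3],"dr":[0,0,0],"fingers":-0.32},{"offset":[10.4,-7.1,-2.3],"dr":[0,0,0],"fingers":-0.32},{"offset":[10.4,-7.1,-2.3],"dr":[0,0,0],"fingers":-0.32},{"offset":[10.4,-7.1,-2.3],"dr":[0,0,0],"fingers":-0.32},{"offset":[10.4,-7.1,-2.3],"dr":[0,0,0],"fingers":-0.32},{"offset":[10.4,-7.1,-2.3],"dr":[0,0,0],"fingers":-0.32},{"offset":[10.4,-7.1,-2.3],"dr":[0,0,0],"fingers":-0.32},{"offset":[10.4,-7.1,-2.3],"dr":[0,0,0],"fingers":-0.32},{"offset":[10.4,-7.1,-2.3],"dr":[0,0,0],"fingers":-0.32},{"offset":[10.4,-7.1,-2.3],"dr":[0,0,0],"fingers":-0.32},{"offset":[10.4,-7.1,-2.3],"dr":[0,0,0],"fingers":-0.32}]'; python3 -c "
from h import *
blocks();st()
go(.4517,.3652,.12,np.radians(69));go(.4517,.3652,.040,np.radians(69))"
```

```text
time_s: 13.15
tool_pos: [0.4675, 0.2353, 0.2908]
orientation: [0.846, 0.534, -0.001, 0.0]
force: [-0.9, 0.1, -0.3]
opening: 0.0565
finger_force: 0.0
block [438.  238.6] [42.4 42.1] yaw deg 23.3 score 0.84
block [451.7 364.8] [42.1 42. ] yaw deg -20.5 score 0.7
t 13.25 p [0.4676 0.2354 0.2909] yaw 1.125 q [ 0.2   0.45 -0.98  1.79  0.41  1.12 -1.36] F [-0.2  0.3 -0.6] open 0.056 ff 0.0
offset [4.42, -2.81, 6.83] dr [-0.0, 0.01, -0.9]
offset [4.42, -2.81, 10.03] dr [-0.0, 0.01, -0.9]
```

```bash
python3 -m inch '[{"offset":[4.42,-2.81,6],"dr":[0,0,-0.9],"fingers":-0.32},{"offset":[4.42,-2.81,6],"dr":[0,0,-0.9],"fingers":-0.32},{"offset":[4.42,-2.81,6.8],"dr":[0,0,-0.9],"fingers":-0.32},{"offset":[4.42,-2.81,6.8],"dr":[0,0,-0.9],"fingers":-0.32},{"offset":[4.42,-2.81,6.8],"dr":[0,0,-0.9],"fingers":-0.32},{"offset":[4.42,-2.81,6.8],"dr":[0,0,-0.9],"fingers":-0.32},{"offset":[4.42,-2.81,6.8],"dr":[0,0,-0.9],"fingers":-0.32},{"offset":[4.42,-2.81,7.8],"dr":[0,0,-0.9],"fingers":-0.32},{"offset":[4.42,-2.81,8.8],"dr":[0,0,-0.9],"fingers":-0.32},{"offset":[4.42,-2.81,9.5],"dr":[0,0,-0.9],"fingers":-0.32},{"offset":[4.42,-2.81,10],"dr":[0,0,-0.9],"fingers":-0.32},{"offset":[4.42,-2.81,10],"dr":[0,0,-0.9],"fingers":-0.32},{"offset":[4.42,-2.81,10],"dr":[0,0,-0.9],"fingers":-0.1},{"offset":[4.42,-2.81,10],"dr":[0,0,-0.9],"fingers":0.3},{"offset":[4.42,-2.81,10],"dr":[0,0,-0.9],"fingers":0.3},{"offset":[4.42,-2.81,10],"dr":[0,0,-0.9],"fingers":0.3},{"offset":[4.42,-2.81,10],"dr":[0,0,-0.9],"fingers":0.3},{"offset":[4.42,-2.81,10],"dr":[0,0,-0.9],"fingers":0.3}]' 50; python3 -c "
from h import *
st();y=.08
f=go(.4517,.3652,.17);go(.4425,-.0805,.17,y)"
```

```text
time_s: 14.75
tool_pos: [0.4522, 0.3676, 0.043]
orientation: [0.824, 0.567, 0.001, 0.0]
force: [0.0, -1.0, 7.5]
opening: 0.0408
finger_force: 52.3
t 14.75 p [0.4522 0.3676 0.043 ] yaw 1.206 q [-0.25  0.86 -0.72  1.8   0.78  0.79 -1.74] F [ 0.  -1.   7.5] open 0.0408 ff 52.3
offset [-0.09, 0.02, -5.08] dr [0.0, 0.0, 0.0]
offset [-16.87, 6.04, -5.1] dr [0.01, -0.03, 12.9]
```

```bash
python3 -m inch '[{"offset":[0,0,-1],"dr":[0,0,0],"fingers":0.3},{"offset":[0,0,-2.5],"dr":[0,0,0],"fingers":0.3},{"offset":[0,0,-4],"dr":[0,0,0],"fingers":0.3},{"offset":[0,0,-5.1],"dr":[0,0,0],"fingers":0.3},{"offset":[-16.8,6,-5.1],"dr":[0,0,12.9],"fingers":0.3},{"offset":[-16.8,6,-5.1],"dr":[0,0,12.9],"fingers":0.3},{"offset":[-16.8,6,-5.1],"dr":[0,0,12.9],"fingers":0.3},{"offset":[-16.8,6,-5.1],"dr":[0,0,12.9],"fingers":0.3},{"offset":[-16.8,6,-5.1],"dr":[0,0,12.9],"fingers":0.3},{"offset":[-16.8,6,-5.1],"dr":[0,0,12.9],"fingers":0.3},{"offset":[-16.8,6,-5.1],"dr":[0,0,12.9],"fingers":0.3},{"offset":[-16.8,6,-5.1],"dr":[0,0,12.9],"fingers":0.3},{"offset":[-16.8,6,-5.1],"dr":[0,0,12.9],"fingers":0.3},{"offset":[-16.8,6,-5.1],"dr":[0,0,12.9],"fingers":0.3},{"offset":[-16.8,6,-5.1],"dr":[0,0,12.9],"fingers":0.3},{"offset":[-16.8,6,-5.1],"dr":[0,0,12.9],"fingers":0.3},{"offset":[-16.8,6,-5.1],"dr":[0,0,12.9],"fingers":0.3},{"offset":[-16.8,6,-5.1],"dr":[0,0,12.9],"fingers":0.3},{"offset":[-16.8,6,-5.1],"dr":[0,0,12.9],"fingers":0.3},{"offset":[-16.8,6,-5.1],"dr":[0,0,12.9],"fingers":0.3}]'; python3 -c "
from h import *
st();y=.08
go(.443,-.0805,.068,y)
im,W=wrist();p=pose()[0]
for lo,hi in((.115,.168),):
  m=(W[...,2]>lo)&(W[...,2]<hi)&(np.hypot(W[...,0]-p[0],W[...,1]-p[1])<.02);print('top of held rel TCP z',np.percentile(W[m][:,2]-p[2],[5,25,50,75,95]).round(4))"
```

```text
time_s: 16.42
tool_pos: [0.4418, -0.0773, 0.169]
orientation: [0.999, 0.042, 0.0, -0.0]
force: [-0.4, 0.2, -1.3]
opening: 0.0406
finger_force: 51.4
t 16.42 p [ 0.4418 -0.0773  0.169 ] yaw 0.084 q [ 0.6   0.4  -0.62  2.1   0.34  0.74 -1.73] F [-0.4  0.2 -1.3] open 0.0406 ff 51.4
offset [0.04, 0.13, 4.04] dr [-0.0, -0.0, 0.04]
top of held rel TCP z [-0.0168 -0.0062 -0.0055 -0.002  -0.0011]
```

```bash
python3 -m inch '[{"offset":[0.04,0.13,0],"dr":[0,0,0],"fingers":0.3},{"offset":[0.04,0.13,1],"dr":[0,0,0],"fingers":0.3},{"offset":[0.04,0.13,2],"dr":[0,0,0],"fingers":0.3},{"offset":[0.04,0.13,2.8],"dr":[0,0,0],"fingers":0.3},{"offset":[0.04,0.13,3.4],"dr":[0,0,0],"fingers":0.3},{"offset":[0.04,0.13,3.8],"dr":[0,0,0],"fingers":0.3},{"offset":[0.04,0.13,4.0],"dr":[0,0,0],"fingers":0.3},{"offset":[0.04,0.13,4.05],"dr":[0,0,0],"fingers":0.3},{"offset":[0.04,0.13,4.1],"dr":[0,0,0],"fingers":0.3},{"offset":[0.04,0.13,4.1],"dr":[0,0,0],"fingers":0.3}]'; python3 -c "
from h import *
st()"
```

```text
time_s: 17.3
tool_pos: [0.4434, -0.082, 0.0671]
orientation: [0.999, 0.04, 0.001, 0.0]
force: [-0.4, -0.5, 0.0]
opening: 0.0408
finger_force: 51.4
t 17.3 p [ 0.4434 -0.082   0.0671] yaw 0.081 q [ 0.48  0.59 -0.48  2.14  0.53  0.53 -1.89] F [-0.4 -0.5  0. ] open 0.0408 ff 51.4
```

```bash
python3 -m inch '[{"offset":[0,0,0.04],"dr":[0,0,0],"fingers":0.3},{"offset":[0,0,0.04],"dr":[0,0,0],"fingers":-0.1},{"offset":[0,0,0.04],"dr":[0,0,0],"fingers":-0.2},{"offset":[0,0,0.04],"dr":[0,0,0],"fingers":-0.2},{"offset":[0,0,-0.6],"dr":[0,0,0],"fingers":-0.2},{"offset":[0,0,-1.6],"dr":[0,0,0],"fingers":-0.2},{"offset":[0,0,-2.8],"dr":[0,0,0],"fingers":-0.1},{"offset":[0,0,-4],"dr":[0,0,0],"fingers":0.1},{"offset":[3,-0.1,-4],"dr":[0,0,-12],"fingers":0.1},{"offset":[3,-0.1,-4],"dr":[0,0,-12],"fingers":0.1},{"offset":[3,-0.1,-4],"dr":[0,0,-12],"fingers":0.1},{"offset":[3,-0.1,-4],"dr":[0,0,-12],"fingers":0.1},{"offset":[3,-0.1,-4],"dr":[0,0,-12],"fingers":0.1},{"offset":[3,-0.1,-4],"dr":[0,0,-12],"fingers":0.1},{"offset":[3,-0.1,-4],"dr":[0,0,-12],"fingers":0.1},{"offset":[3,-0.1,-4],"dr":[0,0,-12],"fingers":0.1},{"offset":[3,-0.1,-4],"dr":[0,0,-12],"fingers":0.1},{"offset":[3,-0.1,-4],"dr":[0,0,-12],"fingers":0.1},{"offset":[3,-0.1,-4],"dr":[0,0,-12],"fingers":0.1}]'; python3 -c "
from h import *
st();im,W=wrist()
print(rect(W,.058,.075,(.4434,-.0802),.04),rect(W,.0855,.092,(.518,-.074),.03))
go(.5185,-.0745,.086,1.13)"
```

```text
time_s: 18.88
tool_pos: [0.5174, -0.0737, 0.1663]
orientation: [0.846, 0.534, 0.0, -0.0]
force: [-0.1, 0.0, -0.2]
opening: 0.0383
finger_force: 0.0
t 18.88 p [ 0.5174 -0.0737  0.1663] yaw 1.126 q [ 0.7   0.6  -0.84  1.91  0.57  0.89 -0.88] F [-0.1  0.  -0.2] open 0.0383 ff 0.0
(1435, array([442. , -81.4]), array([42.5, 40.7]), 5.0) (767, array([519.1, -74.4]), array([43.7, 11.7]), 64.1)
offset [-0.01, 0.06, 3.21] dr [-0.0, -0.0, -0.05]
```

```bash
python3 -m inch '[{"offset":[0,0.05,1],"dr":[0,0,0],"fingers":0.1},{"offset":[0,0.05,2],"dr":[0,0,0],"fingers":0.1},{"offset":[0,0.05,2.8],"dr":[0,0,0],"fingers":0.1},{"offset":[0,0.05,3.2],"dr":[0,0,0],"fingers":0.1},{"offset":[0,0.05,3.2],"dr":[0,0,0],"fingers":0.1},{"offset":[0,0.05,3.2],"dr":[0,0,0],"fingers":0.9},{"offset":[0,0.05,3.2],"dr":[0,0,0],"fingers":0.9},{"offset":[0,0.05,3.2],"dr":[0,0,0],"fingers":0.9},{"offset":[0,0.05,3.2],"dr":[0,0,0],"fingers":0.9},{"offset":[0,0.05,3.2],"dr":[0,0,0],"fingers":0.9},{"offset":[0,0.05,3.2],"dr":[0,0,0],"fingers":0.9}]' 40; python3 -m inch '[{"offset":[0,0,0],"dr":[0,0,-0.5],"fingers":0.9},{"offset":[0,0,0],"dr":[0,0,-1.5],"fingers":0.9},{"offset":[0,0,0],"dr":[0,0,-2.5],"fingers":0.9},{"offset":[0,0,0],"dr":[0,0,-3.5],"fingers":0.9},{"offset":[0,0,0],"dr":[0,0,-4.5],"fingers":0.9},{"offset":[0,0,0],"dr":[0,0,-5.5],"fingers":0.9},{"offset":[0,0,0],"dr":[0,0,-6.5],"fingers":0.9},{"offset":[0,0,0],"dr":[0,0,-7.5],"fingers":0.9},{"offset":[0,0,0],"dr":[0,0,-8.5],"fingers":0.9},{"offset":[0,0,0],"dr":[0,0,-9.5],"fingers":0.9},{"offset":[0,0,0],"dr":[0,0,-10.5],"fingers":0.9},{"offset":[0,0,0],"dr":[0,0,-11.5],"fingers":0.9},{"offset":[0,0,0],"dr":[0,0,-12],"fingers":0.9},{"offset":[0,0,0],"dr":[0,0,-12],"fingers":0.9}]'; python3 -c "
from h import *
st()"
```

```text
time_s: 19.85
tool_pos: [0.5191, -0.0738, 0.0876]
orientation: [0.845, 0.534, 0.001, 0.0]
force: [-2.6, 1.3, 6.6]
opening: 0.0114
finger_force: 41.2
time_s: 21.02
tool_pos: [0.5178, -0.0738, 0.0876]
orientation: [0.464, 0.886, -0.001, -0.0]
force: [-6.7, 1.2, 12.0]
opening: 0.0112
finger_force: 42.0
t 21.02 p [ 0.5178 -0.0738  0.0876] yaw 2.177 q [ 0.76  0.81 -0.95  1.94  0.88  0.88 -0.06] F [-6.7  1.2 12. ] open 0.0112 ff 42.0
```

```bash
python3 -m inch '[{"offset":[0,0,0],"dr":[0,0,0],"fingers":0.3},{"offset":[0,0,0],"dr":[0,0,0],"fingers":0.1},{"offset":[0,0,0],"dr":[0,0,0],"fingers":0.1},{"offset":[0,0,-1.5],"dr":[0,0,0],"fingers":0.1},{"offset":[0,0,-3],"dr":[0,0,0],"fingers":0.1},{"offset":[0,0,-5],"dr":[0,0,0],"fingers":0.1},{"offset":[0,0,-6],"dr":[0,0,0],"fingers":0},{"offset":[0,0,-6],"dr":[0,0,0],"fingers":0}]'; python3 -c "
from h import *
st();im,W=wrist();print(rect(W,.0855,.092,(.518,-.074),.03))
go(.41,.23,.28,.41)"
```

```text
time_s: 21.68
tool_pos: [0.5222, -0.0733, 0.2427]
orientation: [0.465, 0.885, 0.002, 0.005]
force: [0.7, 0.2, -0.1]
opening: 0.0427
finger_force: 0.0
t 21.68 p [ 0.5222 -0.0733  0.2427] yaw 2.175 q [ 0.9   0.62 -1.16  1.84  0.64  1.11  0.11] F [ 0.7  0.2 -0.1] open 0.0427 ff 0.0
(451, array([518.6, -74.4]), array([11.8, 43. ]), 34.6)
offset [12.52, 3.26, -1.65] dr [0.09, -0.01, 20.22]
```

```bash
python3 -m inch '[{"offset":[12.5,3.26,-1.6],"dr":[0,0,20.2],"fingers":-0.32},{"offset":[12.5,3.26,-1.6],"dr":[0,0,20.2],"fingers":-0.32},{"offset":[12.5,3.26,-1.6],"dr":[0,0,20.2],"fingers":-0.32},{"offset":[12.5,3.26,-1.6],"dr":[0,0,20.2],"fingers":-0.32},{"offset":[12.5,3.26,-1.6],"dr":[0,0,20.2],"fingers":-0.32},{"offset":[12.5,3.26,-1.6],"dr":[0,0,20.2],"fingers":-0.32},{"offset":[12.5,3.26,-1.6],"dr":[0,0,20.2],"fingers":-0.32},{"offset":[12.5,3.26,-1.6],"dr":[0,0,20.2],"fingers":-0.32},{"offset":[12.5,3.26,-1.6],"dr":[0,0,20.2],"fingers":-0.32},{"offset":[12.5,3.26,-1.6],"dr":[0,0,20.2],"fingers":-0.32},{"offset":[12.5,3.26,-1.6],"dr":[0,0,20.2],"fingers":-0.32},{"offset":[12.5,3.26,-1.6],"dr":[0,0,20.2],"fingers":-0.32},{"offset":[12.5,3.26,-1.6],"dr":[0,0,20.2],"fingers":-0.32},{"offset":[12.5,3.26,-1.6],"dr":[0,0,20.2],"fingers":-0.32},{"offset":[12.5,3.26,-1.6],"dr":[0,0,20.2],"fingers":-0.32},{"offset":[12.5,3.26,-1.6],"dr":[0,0,20.2],"fingers":-0.32},{"offset":[12.5,3.26,-1.6],"dr":[0,0,20.2],"fingers":-0.32},{"offset":[12.5,3.26,-1.6],"dr":[0,0,20.2],"fingers":-0.32}]'; python3 -c "
from h import *
blocks();st()
go(.438,.2386,.041,np.radians(23.3))"
```

```text
time_s: 23.23
tool_pos: [0.408, 0.2293, 0.276]
orientation: [0.979, 0.206, -0.0, 0.0]
force: [0.6, 0.5, 0.2]
opening: 0.0564
finger_force: 0.0
block [438.2 238.8] [41.5 41.2] yaw deg 23.0 score 0.62
t 23.33 p [0.4081 0.2293 0.2761] yaw 0.414 q [ 0.13  0.31 -0.87  1.94  0.28  1.01 -2.02] F [-0.1  0.1 -0.7] open 0.0565 ff 0.0
offset [1.25, 0.14, 9.41] dr [-0.0, 0.0, 0.08]
```

```bash
python3 -m inch '[{"offset":[1.25,0.14,1.5],"dr":[0,0,0.1],"fingers":-0.32},{"offset":[1.25,0.14,3],"dr":[0,0,0.1],"fingers":-0.32},{"offset":[1.25,0.14,4.5],"dr":[0,0,0.1],"fingers":-0.32},{"offset":[1.25,0.14,6],"dr":[0,0,0.1],"fingers":-0.32},{"offset":[1.25,0.14,7],"dr":[0,0,0.1],"fingers":-0.32},{"offset":[1.25,0.14,8],"dr":[0,0,0.1],"fingers":-0.32},{"offset":[1.25,0.14,8.8],"dr":[0,0,0.1],"fingers":-0.32},{"offset":[1.25,0.14,9.4],"dr":[0,0,0.1],"fingers":-0.32},{"offset":[1.25,0.14,9.4],"dr":[0,0,0.1],"fingers":-0.32},{"offset":[1.25,0.14,9.4],"dr":[0,0,0.1],"fingers":-0.1},{"offset":[1.25,0.14,9.4],"dr":[0,0,0.1],"fingers":0.3},{"offset":[1.25,0.14,9.4],"dr":[0,0,0.1],"fingers":0.3},{"offset":[1.25,0.14,9.4],"dr":[0,0,0.1],"fingers":0.3},{"offset":[1.25,0.14,9.4],"dr":[0,0,0.1],"fingers":0.3},{"offset":[1.25,0.14,9.4],"dr":[0,0,0.1],"fingers":0.3}]' 50; python3 -c "
from h import *
st();y=.08
go(.4425,-.0805,.17,y)"
```

```text
time_s: 24.58
tool_pos: [0.4386, 0.2388, 0.042]
orientation: [0.98, 0.2, 0.001, -0.0]
force: [-0.5, -0.3, 5.5]
opening: 0.0408
finger_force: 51.9
t 24.58 p [0.4386 0.2388 0.042 ] yaw 0.403 q [-0.14  0.72 -0.58  2.02  0.69  0.6  -2.35] F [-0.5 -0.3  5.5] open 0.0408 ff 51.9
offset [-4.86, 11.81, -5.13] dr [-0.0, -0.01, 3.7]
```

```bash
python3 -m inch '[{"offset":[0,0,-1],"dr":[0,0,0],"fingers":0.3},{"offset":[0,0,-2.5],"dr":[0,0,0],"fingers":0.3},{"offset":[0,0,-4],"dr":[0,0,0],"fingers":0.3},{"offset":[0,0,-5.1],"dr":[0,0,0],"fingers":0.3},{"offset":[-4.8,11.8,-5.1],"dr":[0,0,3.7],"fingers":0.3},{"offset":[-4.8,11.8,-5.1],"dr":[0,0,3.7],"fingers":0.3},{"offset":[-4.8,11.8,-5.1],"dr":[0,0,3.7],"fingers":0.3},{"offset":[-4.8,11.8,-5.1],"dr":[0,0,3.7],"fingers":0.3},{"offset":[-4.8,11.8,-5.1],"dr":[0,0,3.7],"fingers":0.3},{"offset":[-4.8,11.8,-5.1],"dr":[0,0,3.7],"fingers":0.3},{"offset":[-4.8,11.8,-5.1],"dr":[0,0,3.7],"fingers":0.3},{"offset":[-4.8,11.8,-5.1],"dr":[0,0,3.7],"fingers":0.3},{"offset":[-4.8,11.8,-5.1],"dr":[0,0,3.7],"fingers":0.3},{"offset":[-4.8,11.8,-5.1],"dr":[0,0,3.7],"fingers":0.3},{"offset":[-4.8,11.8,-5.1],"dr":[0,0,3.7],"fingers":0.3},{"offset":[-4.8,11.8,-5.1],"dr":[0,0,3.7],"fingers":0.3},{"offset":[-4.8,11.8,-5.1],"dr":[0,0,3.7],"fingers":0.3}]'; python3 -c "
from h import *
st();y=.08
go(.443,-.0805,.067,y)
im,W=wrist();p=pose()[0]
for lo,hi in((.115,.168),):
  m=(W[...,2]>lo)&(W[...,2]<hi)&(np.hypot(W[...,0]-p[0],W[...,1]-p[1])<.02);print('top of held rel TCP z',np.percentile(W[m][:,2]-p[2],[5,25,50,75,95]).round(4))"
```

```text
time_s: 26.0
tool_pos: [0.4437, -0.0782, 0.1689]
orientation: [0.999, 0.042, 0.0, -0.0]
force: [1.0, 0.3, -0.8]
opening: 0.0407
finger_force: 51.2
t 26.0 p [ 0.4437 -0.0782  0.1689] yaw 0.083 q [ 0.62  0.41 -0.65  2.09  0.37  0.75 -1.75] F [ 1.   0.3 -0.8] open 0.0407 ff 51.2
offset [-0.04, 0.09, 4.08] dr [-0.0, -0.0, 0.04]
top of held rel TCP z [-0.0059 -0.0053 -0.0048 -0.0033 -0.0011]
```

```bash
python3 -m inch '[{"offset":[0,0.08,0],"dr":[0,0,0],"fingers":0.3},{"offset":[0,0.08,1],"dr":[0,0,0],"fingers":0.3},{"offset":[0,0.08,2],"dr":[0,0,0],"fingers":0.3},{"offset":[0,0.08,2.8],"dr":[0,0,0],"fingers":0.3},{"offset":[0,0.08,3.4],"dr":[0,0,0],"fingers":0.3},{"offset":[0,0.08,3.8],"dr":[0,0,0],"fingers":0.3},{"offset":[0,0.08,4.0],"dr":[0,0,0],"fingers":0.3},{"offset":[0,0.08,4.1],"dr":[0,0,0],"fingers":0.3},{"offset":[0,0.08,4.13],"dr":[0,0,0],"fingers":0.3},{"offset":[0,0.08,4.13],"dr":[0,0,0],"fingers":0.3},{"offset":[0,0.08,4.13],"dr":[0,0,0],"fingers":-0.1},{"offset":[0,0.08,4.13],"dr":[0,0,0],"fingers":-0.2},{"offset":[0,0.08,4.13],"dr":[0,0,0],"fingers":-0.2},{"offset":[0,0.08,3.5],"dr":[0,0,0],"fingers":-0.2},{"offset":[0,0.08,2.5],"dr":[0,0,0],"fingers":-0.2},{"offset":[0,0.08,1.5],"dr":[0,0,0],"fingers":-0.1},{"offset":[0,0.08,1],"dr":[0,0,0],"fingers":0.1},{"offset":[0,0.08,1],"dr":[0,0,0],"fingers":0.1}]'; python3 -c "
from h import *
st();im,W=wrist()
print(rect(W,.058,.075,(.4434,-.0802),.04),rect(W,.0855,.092,(.518,-.074),.03))
go(.5185,-.0745,.14,2.175);"
```

```text
time_s: 27.55
tool_pos: [0.4457, -0.082, 0.1464]
orientation: [0.999, 0.04, 0.002, 0.001]
force: [0.4, 0.2, 0.5]
opening: 0.0384
finger_force: 0.0
t 27.55 p [ 0.4457 -0.082   0.1464] yaw 0.08 q [ 0.6   0.45 -0.63  2.1   0.41  0.7  -1.79] F [0.4 0.2 0.5] open 0.0384 ff 0.0
(2392, array([444.4, -81.3]), array([42. , 42.1]), 5.3) (1293, array([518.9, -74.5]), array([12. , 43.7]), 34.9)
offset [2.96, -0.07, 0.21] dr [0.05, -0.01, -24.01]
```

```bash
python3 -m inch '[{"offset":[2.96,-0.07,0.2],"dr":[0,0,-24],"fingers":0.1},{"offset":[2.96,-0.07,0.2],"dr":[0,0,-24],"fingers":0.1},{"offset":[2.96,-0.07,0.2],"dr":[0,0,-24],"fingers":0.1},{"offset":[2.96,-0.07,0.2],"dr":[0,0,-24],"fingers":0.1},{"offset":[2.96,-0.07,0.2],"dr":[0,0,-24],"fingers":0.1},{"offset":[2.96,-0.07,0.2],"dr":[0,0,-24],"fingers":0.1},{"offset":[2.96,-0.07,0.2],"dr":[0,0,-24],"fingers":0.1},{"offset":[2.96,-0.07,0.2],"dr":[0,0,-24],"fingers":0.1},{"offset":[2.96,-0.07,0.2],"dr":[0,0,-24],"fingers":0.1},{"offset":[2.96,-0.07,0.2],"dr":[0,0,-24],"fingers":0.1},{"offset":[2.96,-0.07,0.2],"dr":[0,0,-24],"fingers":0.1},{"offset":[2.96,-0.07,0.2],"dr":[0,0,-24],"fingers":0.1},{"offset":[2.96,-0.07,0.2],"dr":[0,0,-24],"fingers":0.1},{"offset":[2.96,-0.07,0.2],"dr":[0,0,-24],"fingers":0.1},{"offset":[2.96,-0.07,0.2],"dr":[0,0,-24],"fingers":0.1},{"offset":[2.96,-0.07,0.2],"dr":[0,0,-24],"fingers":0.1},{"offset":[2.96,-0.07,0.2],"dr":[0,0,-24],"fingers":0.1},{"offset":[2.96,-0.07,0.2],"dr":[0,0,-24],"fingers":0.1},{"offset":[2.96,-0.07,0.2],"dr":[0,0,-24],"fingers":0.1}]'; python3 -c "
from h import *
st()
go(.5185,-.0745,.088,2.175);"
```

```text
time_s: 29.18
tool_pos: [0.5168, -0.0739, 0.1377]
orientation: [0.466, 0.885, 0.0, -0.001]
force: [-0.1, 0.5, 0.8]
opening: 0.0386
finger_force: 0.0
t 29.18 p [ 0.5168 -0.0739  0.1377] yaw 2.172 q [ 0.83  0.76 -1.06  1.92  0.82  0.97 -0.02] F [-0.1  0.5  0.8] open 0.0386 ff 0.0
offset [-0.06, 0.04, 1.99] dr [-0.01, -0.02, -0.03]
```

```bash
python3 -m inch '[{"offset":[-0.05,0.04,0.8],"dr":[0,0,0],"fingers":0.1},{"offset":[-0.05,0.04,1.5],"dr":[0,0,0],"fingers":0.1},{"offset":[-0.05,0.04,2],"dr":[0,0,0],"fingers":0.1},{"offset":[-0.05,0.04,2],"dr":[0,0,0],"fingers":0.1},{"offset":[-0.05,0.04,2],"dr":[0,0,0],"fingers":0.9},{"offset":[-0.05,0.04,2],"dr":[0,0,0],"fingers":0.9},{"offset":[-0.05,0.04,2],"dr":[0,0,0],"fingers":0.9},{"offset":[-0.05,0.04,2],"dr":[0,0,0],"fingers":0.9},{"offset":[-0.05,0.04,2],"dr":[0,0,0],"fingers":0.9},{"offset":[-0.05,0.04,2],"dr":[0,0,0],"fingers":0.9}]' 40; python3 -m inch '[{"offset":[0,0,0],"dr":[0,0,-0.5],"fingers":0.9},{"offset":[0,0,0],"dr":[0,0,-1.5],"fingers":0.9},{"offset":[0,0,0],"dr":[0,0,-2.5],"fingers":0.9},{"offset":[0,0,0],"dr":[0,0,-3.5],"fingers":0.9},{"offset":[0,0,0],"dr":[0,0,-4.5],"fingers":0.9},{"offset":[0,0,0],"dr":[0,0,-5.5],"fingers":0.9},{"offset":[0,0,0],"dr":[0,0,-6.5],"fingers":0.9},{"offset":[0,0,0],"dr":[0,0,-7.5],"fingers":0.9},{"offset":[0,0,0],"dr":[0,0,-8.5],"fingers":0.9},{"offset":[0,0,0],"dr":[0,0,-9.5],"fingers":0.9},{"offset":[0,0,0],"dr":[0,0,-10.5],"fingers":0.9},{"offset":[0,0,0],"dr":[0,0,-11.5],"fingers":0.9},{"offset":[0,0,0],"dr":[0,0,-12],"fingers":0.9},{"offset":[0,0,0],"dr":[0,0,-12],"fingers":0.9}]'; python3 -c "
from h import *
st()"
```

```text
time_s: 30.02
tool_pos: [0.5185, -0.0748, 0.0895]
orientation: [0.465, 0.885, -0.001, -0.0]
force: [-4.9, -0.5, 6.1]
opening: 0.0115
finger_force: 41.1
time_s: 31.18
tool_pos: [0.5184, -0.0749, 0.0895]
orientation: [-0.041, 0.999, -0.001, -0.0]
force: [-6.2, -2.4, 6.4]
opening: 0.0111
finger_force: 41.2
t 31.18 p [ 0.5184 -0.0749  0.0895] yaw -3.059 q [ 0.87  0.95 -1.16  1.93  1.04  1.03  0.88] F [-6.2 -2.4  6.4] open 0.0111 ff 41.2
```

```bash
python3 -m inch '[{"offset":[0,0,0],"dr":[0,0,0],"fingers":0.3},{"offset":[0,0,0],"dr":[0,0,0],"fingers":0.1},{"offset":[0,0,0],"dr":[0,0,0],"fingers":0.1},{"offset":[0,0,-0.8],"dr":[0,0,0],"fingers":0.1},{"offset":[0,0,-1.8],"dr":[0,0,0],"fingers":0.1},{"offset":[0,0,-3],"dr":[0,0,2],"fingers":0.1},{"offset":[0,0,-4],"dr":[0,0,18],"fingers":0.1},{"offset":[0,0,-5],"dr":[0,0,18],"fingers":0.1},{"offset":[0,0,-6],"dr":[0,0,18],"fingers":0.1},{"offset":[0,0,-6],"dr":[0,0,18],"fingers":0.1},{"offset":[0,0,-6],"dr":[0,0,18],"fingers":0.1},{"offset":[0,0,-6],"dr":[0,0,18],"fingers":0.1},{"offset":[0,0,-6],"dr":[0,0,18],"fingers":0.1},{"offset":[0,0,-6],"dr":[0,0,18],"fingers":0.1},{"offset":[0,0,-6],"dr":[0,0,18],"fingers":0.1},{"offset":[0,0,-6],"dr":[0,0,18],"fingers":0.1},{"offset":[0,0,-6],"dr":[0,0,18],"fingers":0.1},{"offset":[0,0,-6],"dr":[0,0,18],"fingers":0.1},{"offset":[0,0,-6],"dr":[0,0,18],"fingers":0.1},{"offset":[0,0,-6],"dr":[0,0,18],"fingers":0.1}]'; python3 -m inch '[{"offset":[-1,0,-2],"dr":[0,0,18],"fingers":1},{"offset":[-1,0,-2],"dr":[0,0,18],"fingers":1},{"offset":[-1,0,-2],"dr":[0,0,18],"fingers":1},{"offset":[-1,0,-2],"dr":[0,0,18],"fingers":1},{"offset":[-1,0,-2],"dr":[0,0,18],"fingers":1},{"offset":[-1,0,-2],"dr":[0,0,18],"fingers":1},{"offset":[-1,0,-2],"dr":[0,0,18],"fingers":1},{"offset":[-1,0,-2],"dr":[0,0,18],"fingers":1},{"offset":[-1,0,-2],"dr":[0,0,18],"fingers":1},{"offset":[-1,0,-2],"dr":[0,0,18],"fingers":1},{"offset":[-1,0,-2],"dr":[0,0,18],"fingers":1},{"offset":[-1,0,-2],"dr":[0,0,18],"fingers":1},{"offset":[-1,0,-2],"dr":[0,0,18],"fingers":1},{"offset":[-1,0,-2],"dr":[0,0,18],"fingers":1}]' 20;python3 -c "
from h import *
st();im,W=wrist();np.save('w5.npy',W);cv2.imwrite('pics/w5.png',cv2.resize(im[:,:,::-1],(640,480)))
print(rect(W,.0855,.092,(.518,-.074),.03));print([(np.round(r['location'],3).tolist(),round(r['score'],2)) for r in landmark_of('knee_pin','wrist')])"
```

```text
time_s: 32.85
tool_pos: [0.5191, -0.0743, 0.239]
orientation: [0.677, 0.736, 0.0, 0.0]
force: [-0.2, 0.2, 0.4]
opening: 0.0385
finger_force: 0.0
time_s: 34.02
tool_pos: [0.521, -0.0991, 0.2887]
orientation: [0.999, 0.04, -0.0, 0.0]
force: [0.3, 0.4, 0.4]
opening: 0.0002
finger_force: 0.0
t 34.02 p [ 0.521  -0.0991  0.2887] yaw 0.081 q [ 0.64  0.37 -0.67  1.79  0.26  1.07 -1.62] F [0.3 0.4 0.4] open 0.0002 ff 0.0
(334, array([519.1, -74.3]), array([43.3, 11.8]), 5.7)
[([0.679, -0.139, 0.158], 0.67)]
```

View pics/w5.png

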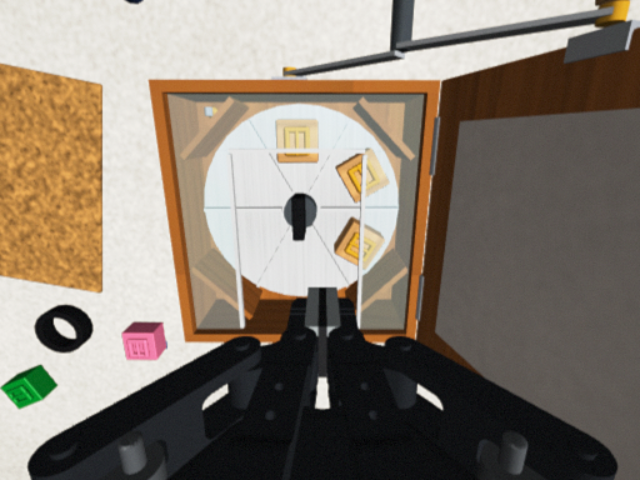

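Bays hold blocks at (297,140), (361,176) and (358,243), and the port bay is empty. All three are off the cork and inside, so the knee pin is next.

```bash
cat >> h.py <<'E'
A=np.array([.5187,-.0745,0]);CY=.082
def c2w(p): return Ro.from_euler('z',CY).apply(p)+A
def w2c(W): return (W-A)@Ro.from_euler('z',CY).as_matrix()
E
python3 - <<'E'
from h import *
for f in('case.npy','w5.npy'):
    C=w2c(np.load(f));m=(C[...,0]>.143)&(C[...,0]<.166)&(C[...,2]>.10)&(abs(C[...,1]+.08)<.03);print(m.sum(),np.percentile(C[m],[5,50,95],axis=0).round(4).tolist())
t=np.radians(22);R=Ro.from_euler('z',CY)*Ro.from_euler('x',np.pi-t);z=R.apply([0,0,1])
y0=-.0785;a0=np.arctan2(.0725,y0-.005)
fr=None
for k,(da,b) in enumerate(((0,.06),(0,.012),(0,.0),(.1,0),(.2,0),(.3,0),(.4,0))):
    a=a0+da;P=c2w(np.array([.160,.005+.109*np.cos(a),.083+.109*np.sin(a)]));
    T=P-z*(.032+b)
    print(np.round(P,4));
    if k==0: f0=go(*T,R); fr=f0
    else: go(*T,R,fr=fr)
E
```

```text
229 [[0.1442, -0.082, 0.1576], [0.1548, -0.075, 0.1624], [0.1651, -0.0701, 0.1644]]
444 [[0.1439, -0.0823, 0.1577], [0.1521, -0.0754, 0.1623], [0.1597, -0.0703, 0.1642]]
[ 0.6845 -0.1384  0.1545]
offset [6.39, 0.74, 1.96] dr [-4.4, -0.0, 0.03]
[ 0.6845 -0.1384  0.1545]
offset [-0.0, -0.0, 1.92] dr [0.0, 0.0, 0.0]
[ 0.6845 -0.1384  0.1545]
offset [0.0, 0.0, 2.4] dr [0.0, 0.0, 0.0]
[ 0.685  -0.1451  0.1459]
offset [0.0, 0.12, 2.82] dr [0.0, 0.0, 0.0]
[ 0.6855 -0.151   0.1367]
offset [0.0, 0.2, 3.25] dr [0.0, 0.0, 0.0]
[ 0.6859 -0.1558  0.1269]
offset [0.0, 0.23, 3.68] dr [0.0, 0.0, 0.0]
[ 0.6862 -0.1597  0.1168]
offset [0.0, 0.23, 4.12] dr [0.0, 0.0, 0.0]
```

```bash
python3 -m inch '[{"offset":[6.4,0.7,0],"dr":[-4.4,0,0],"fingers":1},{"offset":[6.4,0.7,0],"dr":[-4.4,0,0],"fingers":1},{"offset":[6.4,0.7,0],"dr":[-4.4,0,0],"fingers":1},{"offset":[6.4,0.7,0],"dr":[-4.4,0,0],"fingers":1},{"offset":[6.4,0.7,1.9],"dr":[-4.4,0,0],"fingers":1},{"offset":[6.4,0.7,1.9],"dr":[-4.4,0,0],"fingers":1},{"offset":[6.4,0.7,1.9],"dr":[-4.4,0,0],"fingers":1},{"offset":[6.4,0.7,1.9],"dr":[-4.4,0,0],"fingers":1},{"offset":[6.4,0.7,1.9],"dr":[-4.4,0,0],"fingers":1},{"offset":[6.4,0.7,1.9],"dr":[-4.4,0,0],"fingers":1}]'; python3 - <<'E'
from h import *
st();im,W=wrist();cv2.imwrite('pics/w6.png',im[:,:,::-1])
t=np.radians(22);R=Ro.from_euler('z',CY)*Ro.from_euler('x',np.pi-t);z=R.apply([0,0,1])
a0=np.arctan2(.074,-.0812)
for da,b in((0,.012),(0,.0),(.1,0),(.2,0),(.3,0),(.35,0)):
    a=a0+da;P=c2w(np.array([.160,.005+.1095*np.cos(a),.083+.1095*np.sin(a)]));go(*(P-z*(.032+b)),R)
E
```

```text
time_s: 34.95
tool_pos: [0.6822, -0.1045, 0.2436]
orientation: [0.981, 0.039, 0.009, 0.191]
force: [-0.4, -0.2, 0.5]
opening: 0.0002
finger_force: 0.0
t 34.95 p [ 0.6822 -0.1045  0.2436] yaw 0.08 q [ 0.23  0.66 -0.49  1.48  0.73  1.2  -1.98] F [-0.4 -0.2  0.5] open 0.0002 ff 0.0
offset [-0.02, -0.08, 1.94] dr [0.0, -0.02, -0.03]
offset [-0.02, -0.09, 2.42] dr [0.0, -0.02, -0.03]
offset [-0.02, 0.05, 2.84] dr [0.0, -0.02, -0.03]
offset [-0.02, 0.14, 3.27] dr [0.0, -0.02, -0.03]
offset [-0.02, 0.18, 3.71] dr [0.0, -0.02, -0.03]
offset [-0.03, 0.19, 3.92] dr [0.0, -0.02, -0.03]
```

View pics/w6.png

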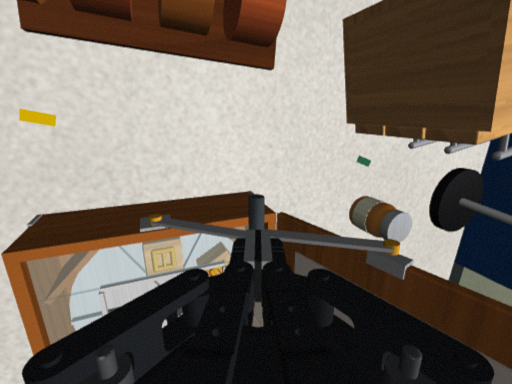

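The closed tips at (257,240) are lined up with the pin at (258,215), so I'll push.

```bash
python3 -m inch '[{"offset":[0,-0.05,1],"dr":[0,0,0],"fingers":1},{"offset":[0,-0.05,1.7],"dr":[0,0,0],"fingers":1},{"offset":[0,-0.05,2.1],"dr":[0,0,0],"fingers":1},{"offset":[0,-0.05,2.4],"dr":[0,0,0],"fingers":1},{"offset":[0,0,2.6],"dr":[0,0,0],"fingers":1},{"offset":[0,0.05,2.8],"dr":[0,0,0],"fingers":1}]'; python3 -m inch '[{"offset":[0,0.04,0.2],"dr":[0,0,0],"fingers":1},{"offset":[0,0.08,0.4],"dr":[0,0,0],"fingers":1},{"offset":[0,0.1,0.6],"dr":[0,0,0],"fingers":1},{"offset":[0,0.12,0.8],"dr":[0,0,0],"fingers":1},{"offset":[0,0.13,1.0],"dr":[0,0,0],"fingers":1},{"offset":[0,0.13,1.2],"dr":[0,0,0],"fingers":1},{"offset":[0,0.13,1.2],"dr":[0,0,0],"fingers":1}]'; python3 - <<'E'
from h import *
st();im,W=wrist();cv2.imwrite('pics/w7.png',im[:,:,::-1])
E
```

```text
time_s: 35.5
tool_pos: [0.6845, -0.1311, 0.1775]
orientation: [0.981, 0.04, 0.008, 0.191]
force: [-0.2, 0.9, 2.0]
opening: -0.0001
finger_force: 0.5
time_s: 36.08
tool_pos: [0.6855, -0.1425, 0.1508]
orientation: [0.981, 0.04, 0.008, 0.189]
force: [-5.1, 6.1, 7.3]
opening: -0.0
finger_force: 4.7
t 36.08 p [ 0.6855 -0.1425  0.1508] yaw 0.083 q [ 0.26  0.77 -0.44  1.53  0.81  1.06 -2.03] F [-5.1  6.1  7.3] open -0.0 ff 4.7
```

View pics/w7.png

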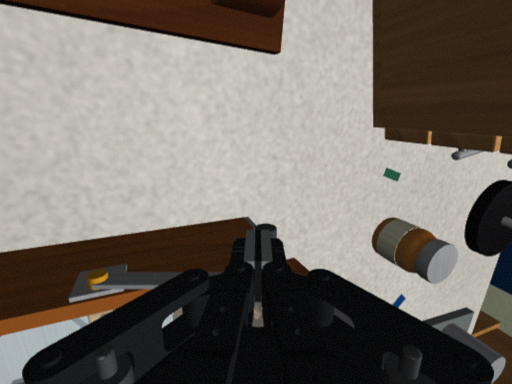

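```bash
python3 -m inch '[{"offset":[0,-0.1,-0.7],"dr":[0,0,0],"fingers":1},{"offset":[0,-0.1,-2],"dr":[0,0,0],"fingers":1},{"offset":[0,-0.1,-4],"dr":[0,0,0],"fingers":1},{"offset":[0,-0.1,-6],"dr":[0,0,0],"fingers":1},{"offset":[0,-0.1,-8],"dr":[4.4,0,0],"fingers":1},{"offset":[0,-0.1,-11],"dr":[4.4,0,0],"fingers":1},{"offset":[0,-0.1,-11],"dr":[4.4,0,0],"fingers":1},{"offset":[0,-0.1,-11],"dr":[4.4,0,0],"fingers":1},{"offset":[0,-0.1,-11],"dr":[4.4,0,0],"fingers":1},{"offset":[0,-0.1,-11],"dr":[4.4,0,0],"fingers":1}]'; python3 - <<'E'
from h import *
st()
im,W=ext('side');C=w2c(W)
print([(np.round(r['location'],3).tolist(),round(r['score'],2)) for n in('knee_pin','lid_edge') for r in landmark_of(n,'side')[:2]])
m=(C[...,0]>-.125)&(C[...,0]<.115)&(C[...,2]>.12)&(C[...,1]<-.03)&(C[...,1]>-.3);print(m.sum(),'top z',np.percentile(C[m][:,2],99))
for a in(.15,.2,.25,.3):
    q=m&(abs(C[...,2]-a)<.01);print(a,np.percentile(C[q][:,1],[10,50,90]).round(4))
go(.5287,-.36,.44,CY)
E
```

```text
time_s: 36.97
tool_pos: [0.6769, -0.0404, 0.4057]
orientation: [0.999, 0.04, 0.001, 0.0]
force: [0.1, -0.6, -1.2]
opening: -0.0001
finger_force: 0.0
t 36.97 p [ 0.6769 -0.0404  0.4057] yaw 0.081 q [ 0.38  0.57 -0.66  1.23  0.34  1.45 -1.72] F [ 0.1 -0.6 -1.2] open -0.0001 ff 0.0
[([0.68, -0.159, 0.12], 0.63), ([0.524, -0.227, 0.344], 0.81), ([0.744, 0.203, -0.001], 0.25)]
3858 top z 0.3457371140151627
0.15 [-0.1324 -0.1271 -0.1223]
0.2 [-0.1358 -0.1304 -0.1249]
0.25 [-0.138  -0.1327 -0.1284]
0.3 [-0.1412 -0.1355 -0.1306]
offset [-6.92, 12.27, -1.47] dr [0.01, 0.03, -0.01]
```

```bash
python3 -m inch '[{"offset":[-2,0,-1.5],"dr":[0,0,0],"fingers":1},{"offset":[-6.9,12,-1.5],"dr":[0,0,0],"fingers":1},{"offset":[-6.9,12,-1.5],"dr":[0,0,0],"fingers":1},{"offset":[-6.9,12,-1.5],"dr":[0,0,0],"fingers":1},{"offset":[-6.9,12,-1.5],"dr":[0,0,0],"fingers":1},{"offset":[-6.9,12,-1.5],"dr":[0,0,0],"fingers":1},{"offset":[-6.9,12,-1.5],"dr":[0,0,0],"fingers":1},{"offset":[-6.9,12,-1.5],"dr":[0,0,0],"fingers":1},{"offset":[-6.9,12,-1.5],"dr":[0,0,0],"fingers":1},{"offset":[-6.9,12,-1.5],"dr":[0,0,0],"fingers":1},{"offset":[-6.9,12,-1.5],"dr":[0,0,0],"fingers":1},{"offset":[-6.9,12,-1.5],"dr":[0,0,0],"fingers":1}]'; python3 - <<'E'
from h import *
st()
print(w2c(pose()[0]))
go(*c2w(np.array([0,-.21,.44])),CY);f=go(*c2w(np.array([0,-.21,.325])),CY)
for d in range(0,95,6):
    q=np.radians(d);s,c=np.sin(q),np.cos(q)
    T=np.array([0,-.125+.215*s-.010*c-.013,.095+.215*c+.010*s+.025]);print(d,end=' ');go(*c2w(T),CY,fr=f)
E
```

```text
time_s: 38.12
tool_pos: [0.5289, -0.3525, 0.4405]
orientation: [0.999, 0.041, -0.001, -0.001]
force: [0.3, 1.0, 0.9]
opening: 0.0003
finger_force: 0.0
t 38.12 p [ 0.5289 -0.3525  0.4405] yaw 0.081 q [ 0.91  0.46 -0.6   1.29  0.25  1.47 -1.16] F [0.3 1.  0.9] open 0.0003 ff 0.0
[-0.01264754 -0.27792894  0.44053043]
offset [0.5, -2.72, 0.03] dr [-0.02, 0.02, -0.01]
offset [0.51, -2.71, 4.63] dr [-0.02, 0.02, -0.01]
0 offset [0.0, -2.48, -0.4] dr [0.0, 0.0, 0.0]
6 offset [-0.0, -3.38, -0.39] dr [0.0, 0.0, 0.0]
12 offset [-0.0, -4.28, -0.3] dr [0.0, 0.0, 0.0]
18 offset [-0.0, -5.16, -0.1] dr [0.0, 0.0, 0.0]
24 offset [0.0, -6.01, 0.18] dr [0.0, 0.0, 0.0]
30 offset [-0.0, -6.83, 0.55] dr [0.0, 0.0, 0.0]
36 offset [-0.0, -7.61, 1.01] dr [0.0, 0.0, 0.0]
42 offset [-0.0, -8.34, 1.54] dr [0.0, 0.0, 0.0]
48 offset [-0.0, -9.0, 2.15] dr [0.0, 0.0, 0.0]
54 offset [-0.0, -9.6, 2.82] dr [0.0, 0.0, 0.0]
60 offset [-0.0, -10.13, 3.55] dr [0.0, 0.0, 0.0]
66 offset [-0.0, -10.57, 4.34] dr [0.0, 0.0, 0.0]
72 offset [-0.0, -10.94, 5.16] dr [0.0, 0.0, 0.0]
78 offset [-0.0, -11.21, 6.02] dr [0.0, 0.0, 0.0]
84 offset [0.0, -11.39, 6.9] dr [0.0, 0.0, 0.0]
90 offset [-0.0, -11.48, 7.8] dr [0.0, 0.0, 0.0]
```

```bash
python3 -m inch '[{"offset":[0.5,-1,1.5],"dr":[0,0,0],"fingers":1},{"offset":[0.5,-1,3],"dr":[0,0,0],"fingers":1},{"offset":[0.5,-1.5,4.2],"dr":[0,0,0],"fingers":1},{"offset":[0.5,-2.2,4.6],"dr":[0,0,0],"fingers":1},{"offset":[0.5,-2.7,4.6],"dr":[0,0,0],"fingers":1},{"offset":[0.5,-2.7,4.6],"dr":[0,0,0],"fingers":1},{"offset":[0.5,-2.7,4.6],"dr":[0,0,0],"fingers":1}]'; python3 -m inch '[{"offset":[0,-0.5,-0.1],"dr":[0,0,0],"fingers":1},{"offset":[0,-1,-0.2],"dr":[0,0,0],"fingers":1},{"offset":[0,-1.4,-0.3],"dr":[0,0,0],"fingers":1},{"offset":[0,-1.8,-0.4],"dr":[0,0,0],"fingers":1},{"offset":[0,-2.1,-0.4],"dr":[0,0,0],"fingers":1},{"offset":[0,-2.4,-0.4],"dr":[0,0,0],"fingers":1},{"offset":[0,-2.7,-0.4],"dr":[0,0,0],"fingers":1},{"offset":[0,-3,-0.4],"dr":[0,0,0],"fingers":1},{"offset":[0,-3.4,-0.39],"dr":[0,0,0],"fingers":1}]'; python3 - <<'E'
from h import *
st();print(w2c(pose()[0]))
E
```

```text
time_s: 38.7
tool_pos: [0.5373, -0.2838, 0.3285]
orientation: [0.999, 0.042, 0.001, 0.001]
force: [0.6, -0.6, 0.9]
opening: 0.0001
finger_force: 0.0
time_s: 39.45
tool_pos: [0.5292, -0.2008, 0.3367]
orientation: [0.999, 0.04, 0.0, 0.001]
force: [1.5, -3.5, 3.3]
opening: -0.0003
finger_force: 1.9
t 39.45 p [ 0.5292 -0.2008  0.3367] yaw 0.079 q [ 0.78  0.39 -0.66  1.64  0.25  1.19 -1.42] F [ 1.5 -3.5  3.3] open -0.0003 ff 1.9
[ 1.06384716e-04 -1.26718545e-01  3.36695657e-01]
```

```bash
python3 -m inch '[{"offset":[0,-0.45,0.04],"dr":[0,0,0],"fingers":1},{"offset":[0,-0.9,0.09],"dr":[0,0,0],"fingers":1},{"offset":[0,-1.34,0.18],"dr":[0,0,0],"fingers":1},{"offset":[0,-1.78,0.29],"dr":[0,0,0],"fingers":1},{"offset":[0,-2.2,0.42],"dr":[0,0,0],"fingers":1},{"offset":[0,-2.63,0.57],"dr":[0,0,0],"fingers":1},{"offset":[0,-3.04,0.75],"dr":[0,0,0],"fingers":1},{"offset":[0,-3.45,0.94],"dr":[0,0,0],"fingers":1},{"offset":[0,-3.84,1.16],"dr":[0,0,0],"fingers":1},{"offset":[0,-4.23,1.4],"dr":[0,0,0],"fingers":1},{"offset":[0,-4.6,1.66],"dr":[0,0,0],"fingers":1},{"offset":[0,-4.96,1.93],"dr":[0,0,0],"fingers":1},{"offset":[0,-5.3,2.23],"dr":[0,0,0],"fingers":1},{"offset":[0,-5.62,2.54],"dr":[0,0,0],"fingers":1}]'; python3 - <<'E'
from h import *
st();print(w2c(pose()[0]))
im,W=ext('side');cv2.imwrite('pics/s7.png',im[:,:,::-1])
E
```

```text
time_s: 40.62
tool_pos: [0.5175, -0.0592, 0.2722]
orientation: [0.999, 0.04, -0.0, -0.0]
force: [-0.5, 0.2, 2.6]
opening: -0.0001
finger_force: 1.3
t 40.62 p [ 0.5175 -0.0592  0.2722] yaw 0.081 q [ 0.59  0.38 -0.7   1.83  0.28  1.03 -1.71] F [-0.5  0.2  2.6] open -0.0001 ff 1.3
[9.75665977e-05 1.53735565e-02 2.72194371e-01]
```

View pics/s7.png

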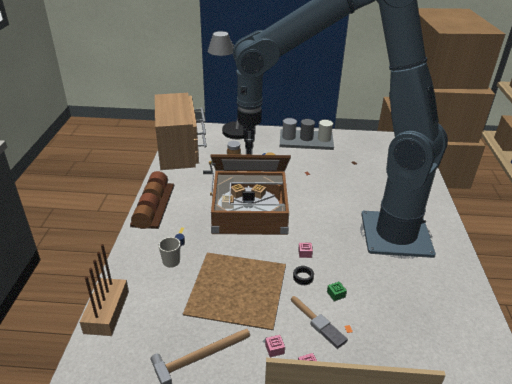

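```bash
python3 -m inch '[{"offset":[0,-0.3,0.33],"dr":[0,0,0],"fingers":1},{"offset":[0,-0.6,0.67],"dr":[0,0,0],"fingers":1},{"offset":[0,-0.87,1.03],"dr":[0,0,0],"fingers":1},{"offset":[0,-1.13,1.4],"dr":[0,0,0],"fingers":1},{"offset":[0,-1.35,1.79],"dr":[0,0,0],"fingers":1},{"offset":[0,-1.57,2.19],"dr":[0,0,0],"fingers":1},{"offset":[0,-1.76,2.6],"dr":[0,0,0],"fingers":1},{"offset":[0,-1.94,3.01],"dr":[0,0,0],"fingers":1},{"offset":[0,-2.08,3.4],"dr":[0,0,0],"fingers":1},{"offset":[0,-2.18,3.75],"dr":[0,0,0],"fingers":1},{"offset":[0,-2.26,4.1],"dr":[0,0,0],"fingers":1},{"offset":[0,-2.33,4.4],"dr":[0,0,0],"fingers":1},{"offset":[0,-2.38,4.7],"dr":[0,0,0],"fingers":1},{"offset":[0,-2.42,4.95],"dr":[0,0,0],"fingers":1},{"offset":[0,-2.45,5.15],"dr":[0,0,0],"fingers":1},{"offset":[0,-2.47,5.3],"dr":[0,0,0],"fingers":1},{"offset":[0,-2.47,5.4],"dr":[0,0,0],"fingers":1},{"offset":[0,-2.47,5.5],"dr":[0,0,0],"fingers":1}]'; python3 - <<'E'
from h import *
st();print(w2c(pose()[0]))
E
```

```text
time_s: 42.17
tool_pos: [0.5127, 0.0012, 0.1353]
orientation: [0.999, 0.04, -0.0, 0.0]
force: [-0.3, 1.3, 0.8]
opening: -0.0001
finger_force: 0.6
t 42.17 p [0.5127 0.0012 0.1353] yaw 0.081 q [ 0.39  0.56 -0.61  1.96  0.46  0.76 -1.98] F [-0.3  1.3  0.8] open -0.0001 ff 0.6
[0.00024581 0.07588725 0.13532927]
```

```bash
python3 -m inch '[{"offset":[0,0,0.08],"dr":[0,0,0],"fingers":1},{"offset":[0,0,0.16],"dr":[0,0,0],"fingers":1},{"offset":[0,0,0.24],"dr":[0,0,0],"fingers":1},{"offset":[0,0,0.24],"dr":[0,0,0],"fingers":1}]'; python3 -m inch '[{"offset":[0,0,0.06],"dr":[0,0,0],"fingers":1},{"offset":[0,0,0.12],"dr":[0,0,0],"fingers":1},{"offset":[0,0,0.12],"dr":[0,0,0],"fingers":1},{"offset":[0,0,0.12],"dr":[0,0,0],"fingers":1}]'
```

```text
time_s: 42.5
tool_pos: [0.5129, 0.0012, 0.1301]
orientation: [0.999, 0.04, 0.0, 0.0]
force: [-2.8, 0.0, 6.8]
opening: -0.0001
finger_force: 3.9
time_s: 42.83
tool_pos: [0.513, 0.0013, 0.1297]
orientation: [0.999, 0.04, 0.0, 0.001]
force: [-13.3, -1.6, 41.1]
opening: -0.0004
finger_force: 20.2
```

Hard stop at tip height 0.105 m, which matches a shut lid. I'll back off and check.

```bash
python3 -m inch '[{"offset":[0,0,-0.2],"dr":[0,0,0],"fingers":1},{"offset":[0,0,-1],"dr":[0,0,0],"fingers":1},{"offset":[0,0,-2.5],"dr":[0,0,0],"fingers":1},{"offset":[-1,0,-4],"dr":[0,0,0],"fingers":1},{"offset":[-2,0,-6],"dr":[0,0,0],"fingers":1},{"offset":[-2,0,-8],"dr":[0,0,0],"fingers":1},{"offset":[-2,0,-8],"dr":[0,0,0],"fingers":1},{"offset":[-2,0,-8],"dr":[0,0,0],"fingers":1},{"offset":[-2,0,-8],"dr":[0,0,0],"fingers":1},{"offset":[-2,0,-8],"dr":[0,0,0],"fingers":1}]'; python3 - <<'E'
from h import *
st()
im,W=ext('top');C=w2c(W)
for y in(-.09,-.03,.03,.09,.115):
    m=(abs(C[...,1]-y)<.01)&(C[...,0]>.03)&(C[...,0]<.115);print(y,np.nanmedian(C[m][:,2]).round(4))
im,W=ext('side');C=w2c(W);cv2.imwrite('pics/s8.png',im[:,:,::-1])
for y in(-.09,0,.09,.115):
    m=(abs(C[...,1]-y)<.01)&(C[...,0]>.03)&(C[...,0]<.115)&(C[...,2]>.06)&(C[...,2]<.2);print(y,np.nanmedian(C[m][:,2]).round(4))
E
```

```text
time_s: 43.67
tool_pos: [0.4625, -0.0033, 0.3258]
orientation: [0.999, 0.04, -0.001, 0.0]
force: [-0.3, -0.3, -0.2]
opening: -0.0002
finger_force: 0.0
t 43.67 p [ 0.4625 -0.0033  0.3258] yaw 0.08 q [ 0.6   0.21 -0.78  1.9   0.17  1.1  -1.74] F [-0.3 -0.3 -0.2] open -0.0002 ff 0.0
-0.09 0.1045
-0.03 0.1049
0.03 0.105
0.09 0.105
0.115 0.1045
-0.09 0.1058
0 0.1054
0.09 0.1056
0.115 0.0923
```

View pics/s8.png

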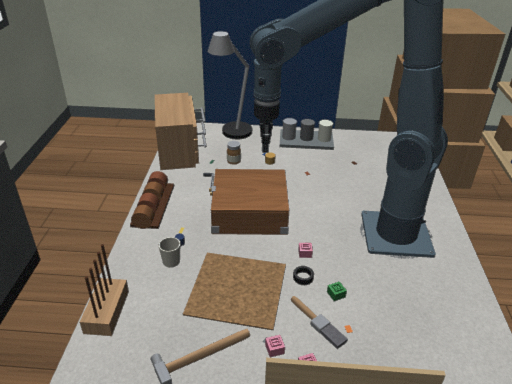

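The lid at (250,195) lies flat at 0.105 m from hinge to edge, so it is fully shut. The robot touches nothing, and the other things stand where they were.

```bash
python3 -c "
from cell import *
print(close_job())"
```

```text
the job is handed in; nothing more can be done
None
```

The job is handed in: all three blocks stand in bays of their own with the port bay empty, and the stay is broken and the lid fully shut. While seating the lid, the closed fingertips briefly read 41 N against the stop, and I don't know whether the 40 N limit counts fingertips.

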